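Load a keyed slide cassette into a slide carousel

ROBOT

A 6-joint arm with a two-finger parallel gripper is mounted at the origin on a cart in front of the work surface, level with it; the furniture and walls round the work are solid. World frame = base frame: x ahead of the robot, y to its left, z up, the work surface at z = 0. Lengths are in m, angles in rad, forces in N, time in s.
With the tool pointing down it reaches from about 0.425 to 0.95 m from the base axis. Payload 3.5 kg.
Tool frame: the origin (TCP) lies at the very end of the fingers, on their centre line; the grasp point (between the pads) lies 19 mm behind it (ctrl.tcp_to_grasp is the distance from the TCP to the grasp point, in m); y points along the fingers, z is the direction in which the jaws open and shut, and the axes are right-handed (so a half turn about y gives the same grasp; the last joint's range is limited). The gripper opens to 85 mm and grips with 20 to 120 N. Pads are 22 mm wide; open, the fingers measure 114 mm over their backs; the gripper's body (76 mm by 85 mm) begins 54 mm behind the grasp point. The pads swing forward as they close: fully open they stand 13 mm farther back than shut.
Start: joints at [-1.312, 0.286, 1.577, -0, 1.279, -0.15], TCP at [0.268, -0.619, 0.231] pointing down, gripper open.
Joint ranges: [-2.77, 2.77], [-0.9, 2.22], [0.21, 2.48], [-1.53, 4.67], [0.24, 2.81], [-2.84, 2.84]. Speed limits (rad/s): [2.79, 2.79, 3.14, 3.14, 3.14, 3.14].

INTERFACE

Orientations are given as a unit quaternion [w, x, y, z].
In Python, from workcell import ctrl, viewer gives the robot as it stands.
- The arm moves only by the shell command python3 -m crank 'ROWS' [FORCE]. ROWS is JSON, a list of rows, each a list of 3 entries, a list of its own where there are three numbers: the opening, from 0 (shut) to 1 (fully open), then the shift along the tool's x, y, z in units of 40 mm (1.0 is 40 mm), then the turn, a rotation vector about the tool's x, y, z in units of 6 degrees (1.0 is 6 degrees). A call has 1 to 20 rows; each row is the pose to reach, as a shift and turn from the pose commanded when the call began, along the tool's axes at that moment; what a row does not reach only later rows make up. A row lasts 1/10 s, in which the tool goes at most 50 mm and 8.59 degrees, less where a joint would pass 70% of its speed; a pose out of reach is approached as far as the arm can. A call with a gripper value outside its range is refused whole. The fingers move at their own pace and stop on an object; FORCE is the grip in N (left out, the last holds). Time passes only in rows, so rows that repeat a pose let the fingers close. It gives the time, the measured TCP pose, the force and the opening at its end, in the units of the state.
- ctrl.observe(): the state, without advancing time (a new reading comes with each control period).
- viewer.read_camera(name): name is "side" or "top" or "wrist"; returns a dict with "pixels" (480x640x3 uint8, blue, green, red), "fx", "fy", "cx", "cy" (pixels), "extrinsics" (4x4, takes a point from camera to world coordinates). Camera axes: x right, y up, looking along -z (the intrinsics and any distortion apply to the point x, -y, -z); pixel columns grow to the right and rows downward; lengths in m; the calibration is good to about 2 mm. The wrist camera is an equidistant fisheye: a pixel r from the principal point sees the ray r / f radians off the axis. A picture is of the moment at which its call begins. There is no depth.
- ctrl.close_job(): hands the job in, once; it reports no verdict.
The state is a dict: "t": time; "joints": joint angles; "dq": joint speeds; "joint_efforts": joint torques, N m; "eef_pos": TCP position; "tcp_rot": TCP orientation; "ft_force": force on the tool from outside, world axes, zero at the start; "moment": the same for the moment, N m; "width": finger opening in m.
Only numpy, scipy, OpenCV 4.12 (cv2) and the standard library are available. Lean on these libraries where they do the work, as an engineer would, in place of code of your own. Each camera call takes 0.05 s, during which the arm holds its last target.

TASK

Load the blue slide cassette into the carousel: turn the carousel by its black crank knob, the shorter way round, until the empty bay with the brass key faces the aluminium loading chute, then push the cassette along the chute, without lifting it, until it sits fully home over the key. Turn the carousel, again the shorter way, until the blue cassette lines up with the orange arrow at the front, then press the green button right down and let go. Leave the mug, bottle, blower and carton where they are.

Things in the scene. Friction and masses are not known exactly. Their poses are not given: they have to be found in the camera images.
- carousel: Fixed grey bed plate (310 x 230 x 7 mm) of the slide carousel; white drive box (top 55 mm above the desk) along its back edge, 123 to 163 mm from the axis. Origin: on the desk, on the rotor's vertical axis. Its -x axis points to the orange arrow on the front edge (towards the robot); the chute stands on its +y or its -y side.
- rotor (a joint): Angle of the white rotor (224 mm diameter, walls 44 mm high) about the vertical axis, rad, counter-clockwise from above, endless, not wrapped. 0 or 2 pi: empty bay at the arrow; pi: to the back; pi/2: to the carousel's +y side; 3 pi/2: -y side. Starts within 0.9 of pi. Stays where left (friction 0.08 N m). The other two bays hold grey cassettes fixed to it.
- bay_home (a point): On the rotor, 70 mm from the axis along the empty bay, 38 mm above the desk: the cassette's centre lies here when fully home. The bay is a radial channel 53 mm wide, mouth flared, floor 18 mm above the desk, with a brass key rail on its floor (10 mm wide, 7 mm high, pointed nose 103 mm from the axis); the hub, 29.5 mm from the axis, is its end stop.
- bay_line (a point): A point that turns with the rotor, on the centre line of the empty bay, 172 mm from the axis (beyond the rim): it lies over the centre of the chute when the bay faces the chute.
- crank_grip (a point): Point at mid height on the black crank knob, 74 mm above the desk: an upright round post, 18 mm diameter (21 mm at its head), from 44 to 100 mm above the desk, spinning freely on its pin. It stands on the rotor 74 mm from the axis, opposite the empty bay. Grip it and carry it in a circle about the rotor's axis; the hand need not turn.
- chute: Fixed aluminium loading chute, 66 x 100 mm: a 50 mm wide channel between two blue-topped rails, open at both ends, along its own y axis, in line with the rotor's axis. Channel floor 18.5 mm, rail tops 31.5 mm above the desk. Origin: under its centre, on the desk, 172 mm from the rotor's axis.
- cassette_center (a point): Centre of the blue cassette (loose, about 160 g, 80 mm long along its own x and the chute, 46 wide, 36 high). It stands in the chute, inner end just outside the rotor. A keyway all along its underside, 14 mm wide, 10 high, fits over the brass key; both ends alike. Fully home, its outer end is 110 mm from the rotor's axis. Push on its outer end, above the rails.
- arrow_seat (a point): Fixed point 70 mm from the rotor's axis towards the orange arrow, 38 mm above the desk: where the centre of the cassette lies when it lines up with the arrow.
- confirm_button (a joint): Travel of the green spring push button (26 mm diameter) on the front edge of the bed plate, right of the arrow, m: 0 up, 0.006 fully down (5 N); it springs back. Pressed counts from 0.004.
- confirm_button_top (a point): Centre of the top face of the green button.
- slide_carton: Bystander: plain pale carton, 84 x 106 x 24 mm, on the side of the carousel away from the chute. Origin under its centre.
- mug: Bystander: orange mug, 81 x 113 x 101 mm, on the right. Origin under its centre.
- dropper_bottle: Bystander: dropper bottle, 42 mm wide, 110 mm high, on the left. Origin under its centre.
- blower: Bystander: red rubber blower, 55 mm wide, 121 mm high, on the left, nearer the microscope. Origin under its centre.
There are look-alikes about, which are no part of the job. What is shaped like the part that bears cassette_center but pink or turquoise is not meant.

How it is judged:
On the way, in this order (a step that is already met when the one before it is completed fails the run):
1. the empty bay faces the chute (horizontal distance between bay_line and chute below 0.012 m), for 0.2 s.
2. the cassette is fully home in the bay, over the key (horizontal distance between cassette_center and bay_home below 0.006 m and distance between cassette_center and bay_home below 0.009 m), for 0.2 s.
3. the loaded cassette lines up with the arrow (all of step 2 and horizontal distance between cassette_center and arrow_seat below 0.012 m), for 0.2 s.
4. the green button is pressed down (all of step 3 and value of joint confirm_button above 0.004 m), for 0.05 s.
At the end, for the whole second after the job is handed in: The blue cassette sits flat in the bay over the brass key, its centre within 6 mm of its fully home point, and within 12 mm of the arrow's seat point; the rotor is at rest and the green button is up again (all of step 3 and angle between cassette_center's own z axis and vertical below 0.06 rad and value of joint confirm_button below 0.002 m and velocity of joint rotor between -0.05 and 0.05 rad/s); the robot touches nothing.
It fails at once if the cassette is lifted more than about 20 mm or tipped (height (world z) of cassette_center above 0.06 m or angle between cassette_center's own z axis and vertical above 0.35 rad).
It fails at once if the empty bay is brought to the chute the long way round, past the front (not (horizontal distance between cassette_center and bay_home below 0.03 m) and x of bay_home in the frame of carousel below -0.04 m).
It fails at once if the loaded cassette is turned the long way round, past the back (horizontal distance between cassette_center and bay_home below 0.03 m and x of cassette_center in the frame of carousel above 0.04 m).
It fails at once if a bystander is pushed aside (distance of any of slide_carton, mug, dropper_bottle, blower from where it was at the start of the episode above 0.025 m).
It also fails if it takes over 64 s, if anything falls off the work surface, if the arm or the gripper's body presses on something with over 40 N, if the wrist force passes 120 N, or if a joint passes its speed limit or range.

## Working session

There is one attempt and no reset: what is moved stays moved. The work goes in short steps, Python scripts to look and compute and a shell command to move; the robot and the scene stay as the last step left them, time stands still between calls to the robot, and variables do not carry over. Pictures are saved under pics/ and viewed, and the job is handed in when it is done.

```bash
ls; mkdir -p pics; python3 - <<'E'
from workcell import ctrl, viewer
import cv2
s=ctrl.observe(); print(s, ctrl.tcp_to_grasp)
for n in ["side","top"]:
    c=viewer.read_camera(n); cv2.imwrite(f"pics/{n}0.png",c["pixels"]); print(n,c["fx"],c["fy"],c["cx"],c["cy"],c["extrinsics"], [k for k in c])
E
```

```text
pics
{'t': 0.0, 'joints': array([-1.31199387e+00,  2.87172023e-01,  1.57820855e+00, -9.78583069e-06,
        1.27860336e+00, -1.49971114e-01]), 'dq': array([ 0.0017886 ,  0.00071283,  0.00012787, -0.00014385, -0.00172397,
       -0.00093439]), 'joint_efforts': array([ 2.16537563e-03, -4.05977476e+01, -2.92623067e+01, -4.41811238e-06,
        5.81248576e-03,  6.13696230e-06]), 'eef_pos': array([ 0.26817088, -0.61871075,  0.22992587]), 'tcp_rot': array([ 0.14347075, -0.14356933,  0.69323211, -0.69154409]), 'ft_force': array([ 0.83773529, -0.19317914, -0.13162748]), 'moment': array([0.02597894, 0.00053963, 0.00186451]), 'width': 0.08534338716842678} 0.0187
side 556.0286241030591 556.0286241030591 329.01540120216777 239.22942357442258 [[-0.59768228  0.57423988 -0.55948588 -0.43017531]
 [-0.80154205 -0.41275491  0.43262423  0.73270624]
 [ 0.01749954  0.7070233   0.70697371  1.28718726]
 [ 0.          0.          0.          1.        ]] ['pixels', 'fx', 'fy', 'cx', 'cy', 'extrinsics']
top 491.450508581434 491.450508581434 318.97200573262717 247.50788726385093 [[ 0.01772803  0.99822251 -0.05689927  0.41104553]
 [-0.99976551  0.01840574  0.01140865 -0.00762734]
 [ 0.01243564  0.05668368  0.99831474  1.60781801]
 [ 0.          0.          0.          1.        ]] ['pixels', 'fx', 'fy', 'cx', 'cy', 'extrinsics']
```

View pics/top0.png

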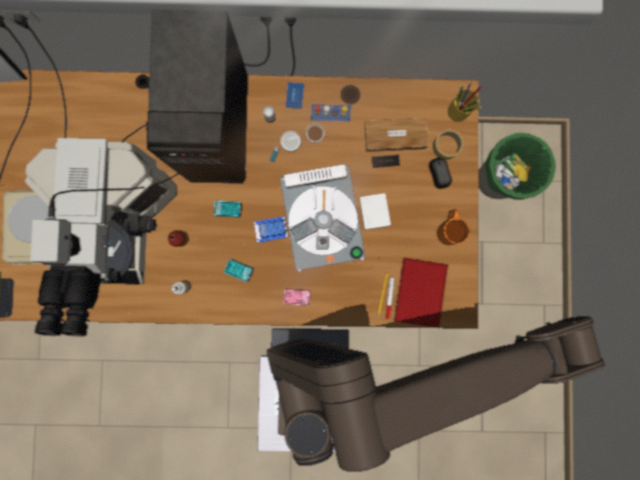

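View pics/side0.png

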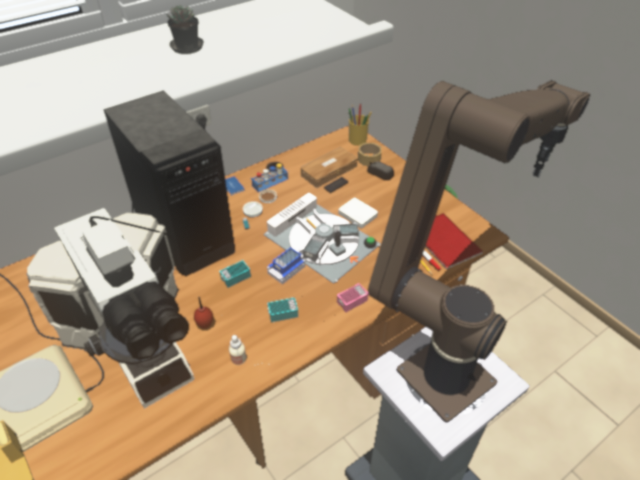

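The top view shows the carousel around (323,220), with the blue cassette in the chute at (270,229) on its left (+y) side. There are turquoise look-alikes at (228,209) and (238,270), and a pink one at (297,297). Next I'll enlarge it.

```bash
cat > h.py <<'E'
import numpy as np, cv2
from workcell import ctrl, viewer
def ray(c,u,v):
    E=np.array(c["extrinsics"]); d=np.array([(u-c["cx"])/c["fx"],-(v-c["cy"])/c["fy"],-1.0])
    return E[:3,3],E[:3,:3]@d
def onz(c,u,v,z):
    o,d=ray(c,u,v); return o+d*(z-o[2])/d[2]
def tri(c1,p1,c2,p2):
    o1,d1=ray(c1,*p1);o2,d2=ray(c2,*p2)
    d1=d1/np.linalg.norm(d1);d2=d2/np.linalg.norm(d2)
    t=np.linalg.lstsq(np.c_[d1,-d2],o2-o1,rcond=None)[0]
    a,b=o1+d1*t[0],o2+d2*t[1]
    return (a+b)/2,np.linalg.norm(a-b)
def proj(c,P):
    E=np.array(c["extrinsics"]); p=E[:3,:3].T@(np.array(P)-E[:3,3])
    return c["cx"]+c["fx"]*p[0]/-p[2], c["cy"]-c["fy"]*p[1]/-p[2]
def wray(c,u,v):
    E=np.array(c["extrinsics"]); x=(u-c["cx"])/c["fx"];y=(v-c["cy"])/c["fy"];r=np.hypot(x,y)
    s=np.sin(r)/r if r>1e-9 else 1
    return E[:3,3],E[:3,:3]@np.array([x*s,-y*s,-np.cos(r)])
def wonz(c,u,v,z):
    o,d=wray(c,u,v); return o+d*(z-o[2])/d[2]
def wproj(c,P):
    E=np.array(c["extrinsics"]); p=E[:3,:3].T@(np.array(P)-E[:3,3]); x,y=p[0],-p[1]
    th=np.arctan2(np.hypot(x,y),-p[2]);n=np.hypot(x,y)
    return c["cx"]+c["fx"]*th*x/n, c["cy"]+c["fy"]*th*y/n
def crop(c,x0,y0,x1,y1,k,name):
    cv2.imwrite("pics/"+name,cv2.resize(c["pixels"][y0:y1,x0:x1],None,fx=k,fy=k,interpolation=cv2.INTER_CUBIC))
E
python3 - <<'E'
from h import *
c=viewer.read_camera("top"); crop(c,240,155,400,275,5,"top1.png")
c=viewer.read_camera("side"); crop(c,250,180,390,285,5,"side1.png")
E
```

```text
(no output)
```

View pics/top1.png

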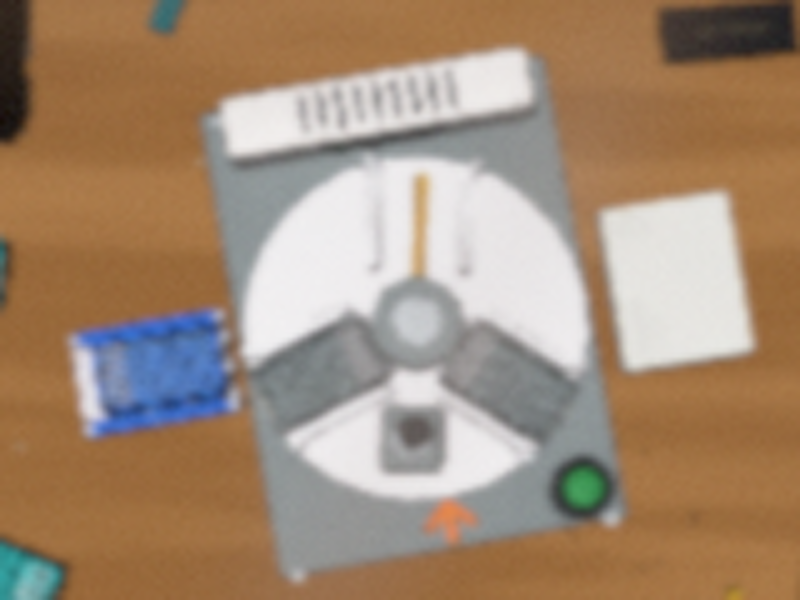

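View pics/side1.png

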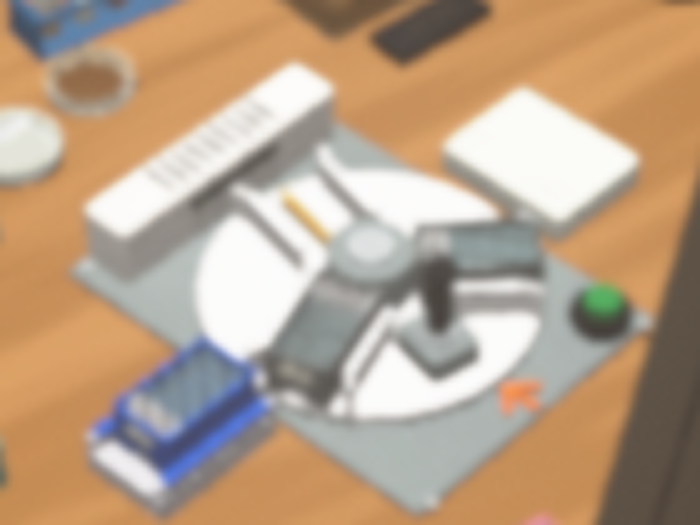

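The enlarged crop confirms it. The blue cassette sits between the blue-topped rails on the carousel's left. The brass key's bay points to the back, the knob is in front at (414,430) in the crop, the arrow is at (450,520) and the green button is at (582,487). Counter-clockwise is therefore the short way for both turns. Next is a rough triangulation.

```bash
python3 - <<'E'
from h import *
t=viewer.read_camera("top"); s=viewer.read_camera("side")
T=lambda x,y:(240+x/5-.4,155+y/5-.4); S=lambda x,y:(250+x/5-.4,180+y/5-.4)
for n,a,b in [("hub top",(414,320),(370,246)),("knob top",(414,431),(436,262)),("button",(583,487),(603,299)),("arrow",(450,520),(521,395)),("key tip",(421,177),(287,198))]:
    print(n,*tri(t,T(*a),s,S(*b)), [onz(t,*T(*a),z).round(4) for z in (0,.05,.1)])
for z in(.018,.025): print("key ends",onz(t,*T(421,177),z),onz(t,*T(418,272),z))
# cassette mask
h=cv2.cvtColor(t["pixels"],cv2.COLOR_BGR2HSV)
m=cv2.inRange(h,(105,100,60),(130,255,255)); n,l,st,ce=cv2.connectedComponentsWithStats(m)
for i in range(1,n):
    if st[i][4]>30: print(st[i],ce[i],onz(t,*ce[i],.035))
g=cv2.inRange(h,(45,100,40),(75,255,255)); n,l,st,ce=cv2.connectedComponentsWithStats(g)
for i in range(1,n):
    if st[i][4]>15: print("g",st[i],ce[i],onz(t,*ce[i],.02))
st=ctrl.observe(); from scipy.spatial.transform import Rotation as R
print(R.from_quat(st["tcp_rot"],scalar_first=True).as_matrix().round(3))
w=viewer.read_camera("wrist"); print(w["extrinsics"],w["fx"],w["cx"],w["cy"]); cv2.imwrite("pics/w0.png",w["pixels"])
E
```

```text
hub top [ 0.59155949 -0.03455781  0.05646387] 0.00011874537637418974 [array([ 0.5981, -0.0356,  0.    ]), array([ 0.5923, -0.0347,  0.05  ]), array([ 0.5865, -0.0338,  0.1   ])]
knob top [ 0.51921005 -0.03345836  0.0998763 ] 0.004165964588980495 [array([ 0.5249, -0.0369,  0.    ]), array([ 0.5214, -0.0359,  0.05  ]), array([ 0.5178, -0.035 ,  0.1   ])]
button [ 0.4890902  -0.14568246  0.02696815] 0.0006990216754167889 [array([ 0.4902, -0.1483,  0.    ]), array([ 0.4877, -0.1439,  0.05  ]), array([ 0.4853, -0.1396,  0.1   ])]
arrow [ 0.46662958 -0.06113946  0.00920464] 2.8669900524483294e-05 [array([ 0.467 , -0.0614,  0.    ]), array([ 0.4652, -0.0598,  0.05  ]), array([ 0.4635, -0.0581,  0.1   ])]
key tip [ 0.68909653 -0.03805379  0.02258674] 0.000187826641685052 [array([ 0.693 , -0.0386,  0.    ]), array([ 0.6842, -0.0376,  0.05  ]), array([ 0.6755, -0.0366,  0.1   ])]
key ends [ 0.68983952 -0.03821373  0.018     ] [ 0.62744616 -0.03733151  0.018     ]
key ends [ 0.68861198 -0.03807905  0.025     ] [ 0.62649334 -0.03720072  0.025     ]
[287  83  16  24 304] [294.40131579  94.7993421
[... 985 characters left out ...]
5  0.02      ]
g [490 179   6   7  16] [492.3125 181.9375] [ 0.72710244 -0.58969013  0.02      ]
g [493 184   7   7  18] [496.44444444 187.22222222] [ 0.70990982 -0.60323499  0.02      ]
g [518 185   6   8  17] [520.58823529 188.76470588] [ 0.7063998  -0.68264909  0.02      ]
g [352 248   9   9  60] [356.31666667 252.06666667] [ 0.48899156 -0.14693432  0.02      ]
[[-0.918 -0.     0.397]
 [-0.397  0.001 -0.918]
 [-0.    -1.    -0.001]]
[[ 0.39770649  0.87561105  0.27410733  0.33961988]
 [-0.91751176  0.37997043  0.1174506  -0.588967  ]
 [-0.00131163 -0.29820757  0.95450014  0.3752819 ]
 [ 0.          0.          0.          1.        ]] 371.64829954431775 323.5242691030323 233.64441173836752
```

The wrist starts at a convenient yaw. I'll move above the carousel with the jaws across the chute direction (tool z at about 11.8°), so that one orientation serves all the steps.

```bash
python3 -m crank '[[1,[-2,-1,-0.8],[0,-2,0]],[1,[-4.4,-1,-1.7],[0,-4,0]],[1,[-6.6,-1,-2.6],[0,-6,0]],[1,[-6.6,-1,-2.6],[0,-6,0]],[1,[-6.6,-1,-2.6],[0,-6,0]],[1,[-6.6,-1,-2.6],[0,-6,0]],[1,[-8,-1,-4.7],[0,-8,0]],[1,[-9.5,-1,-6.8],[0,-10,0]],[1,[-11,-1,-8.9],[0,-12,0]],[1,[-12.4,-1,-10.95],[0,-13.1,0]],[1,[-12.4,-1,-10.95],[0,-13.1,0]],[1,[-12.4,-1,-10.95],[0,-13.1,0]],[1,[-12.4,-1,-10.95],[0,-13.1,0]],[1,[-12.4,-1,-10.95],[0,-13.1,0]],[1,[-12.4,-1,-10.95],[0,-13.1,0]],[1,[-12.4,-1,-10.95],[0,-13.1,0]],[1,[-12.4,-1,-10.95],[0,-13.1,0]],[1,[-12.4,-1,-10.95],[0,-13.1,0]]]'
python3 - <<'E'
from h import *
from scipy.spatial.transform import Rotation as R
st=ctrl.observe(); print(st["t"],st["eef_pos"],st["joints"]);print(R.from_quat(st["tcp_rot"],scalar_first=True).as_matrix().round(3))
w=viewer.read_camera("wrist"); print(w["extrinsics"]); cv2.imwrite("pics/w1.png",w["pixels"])
E
```

```text
t: 2.15
eef_pos: [0.5493, -0.0218, 0.2713]
tcp_rot: [-0.549, 0.549, -0.445, 0.446]
ft_force: [0.2, 0.5, 0.0]
width: 0.0853
2.15 [ 0.54925778 -0.02183963  0.27126777] [-2.24178333e-01 -2.01078546e-02  1.84280486e+00 -3.73617545e-04
  1.31898272e+00 -4.31761866e-01]
[[ 0.206 -0.     0.979]
 [-0.979 -0.     0.206]
 [ 0.    -1.    -0.   ]]
[[ 9.78465975e-01 -1.97221006e-01 -6.08950711e-02  5.35003602e-01]
 [ 2.06407171e-01  9.33989775e-01  2.91649070e-01  5.27383945e-02]
 [-6.43949111e-04 -2.97937871e-01  9.54585046e-01  4.15682148e-01]
 [ 0.00000000e+00  0.00000000e+00  0.00000000e+00  1.00000000e+00]]
```

View pics/w1.png

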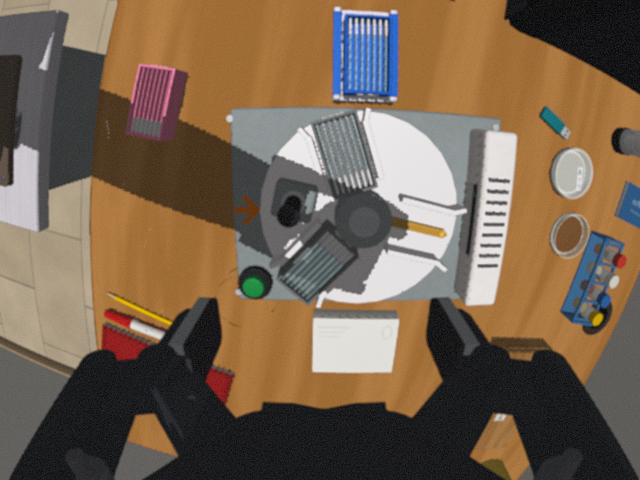

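The wrist view is clear: hub (363,218), knob (288,210), key tip (444,233), blue cassette (365,55), button (254,283), arrow (247,210) and carton (355,340). I'll enlarge it to get exact pixels.

```bash
python3 - <<'E'
from h import *
w=viewer.read_camera("wrist"); crop(w,225,0,475,120,3,"w1a.png");crop(w,225,110,475,310,3,"w1b.png")
E
```

```text
(no output)
```

View pics/w1a.png

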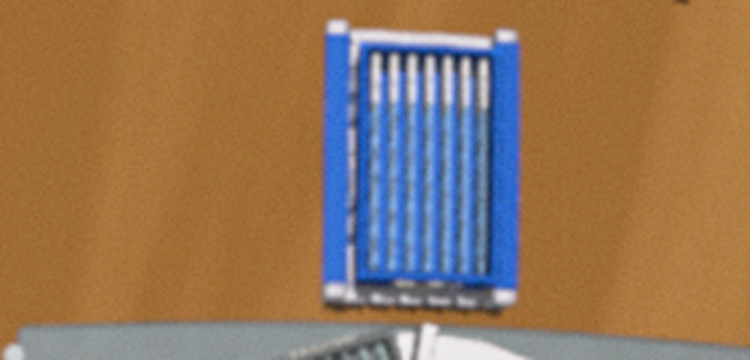

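View pics/w1b.png

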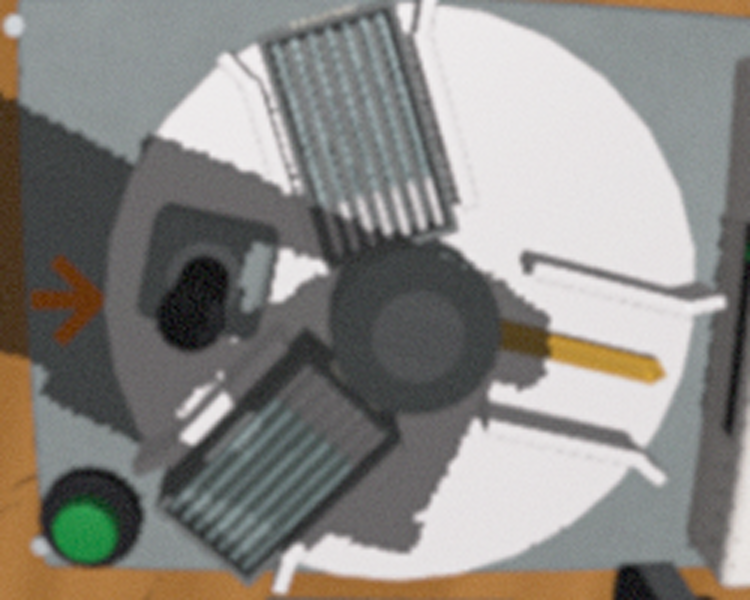

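```bash
python3 - <<'E'
from h import *
w=viewer.read_camera("wrist"); t=viewer.read_camera("top")
B=lambda x,y:(225+x/3-.33,110+y/3-.33);A=lambda x,y:(225+x/3-.33,y/3-.33)
def tw(pw,pt):
    o1,d1=wray(w,*pw);o2,d2=ray(t,*pt);d2=d2/np.linalg.norm(d2)
    k=np.linalg.lstsq(np.c_[d1,-d2],o2-o1,rcond=None)[0];a=o1+d1*k[0];b=o2+d2*k[1];return ((a+b)/2).round(4),np.linalg.norm(a-b).round(4)
T=lambda x,y:(240+x/5-.4,155+y/5-.4)
hub=wonz(w,*B(418,337),.0565);print("hub",hub,tw(B(418,337),T(414,320)))
print("knob",wonz(w,*B(188,318),.1),tw(B(188,318),T(414,431)))
print("button",wonz(w,*B(84,532),.025),tw(B(84,532),T(583,487)))
k=wonz(w,*B(662,370),.0215);print("key",k, tw(B(662,370),T(421,177)),np.hypot(*(k-hub)[:2]),np.degrees(np.arctan2(*(k-hub)[1::-1])))
for n,p in [("rail",(327,25)),("rail",(327,297)),("rail",(517,33)),("rail",(517,297))]: print(n,wonz(w,*A(*p),.0315))
c=wonz(w,*A(421.5,162),.0315); d=c-hub; print("chute c",c,np.hypot(*d[:2]),np.degrees(np.arctan2(d[1],d[0])))
print("cass corners ztop", [wonz(w,*A(*p),.0545).round(4) for p in [(350,32),(352,278),(497,40),(497,285)]])
a=wonz(w,*B(68,302),.007)-hub;print("arrow",np.degrees(np.arctan2(a[1],a[0]))+180)
# cassette in the top view
E
```

```text
hub [ 0.59527695 -0.03650112  0.0565    ] (array([ 0.5918, -0.0341,  0.0675]), np.float64(0.0032))
knob [ 0.520577   -0.03399946  0.1       ] (array([ 0.5193, -0.0356,  0.0926]), np.float64(0.0021))
button [ 0.49192965 -0.14808539  0.025     ] (array([ 0.4905, -0.1466,  0.0266]), np.float64(0.0035))
key [ 0.69728372 -0.03790535  0.0215    ] (array([ 0.688 , -0.0358,  0.0395]), np.float64(0.0055)) 0.10201643023803408 -0.7886878167421401
rail [0.52000055 0.17316249 0.0315    ]
rail [0.54004628 0.07775488 0.0315    ]
rail [0.58399997 0.1866587  0.0315    ]
rail [0.6033725 0.0929036 0.0315   ]
chute c [0.5614338  0.13132136 0.0315    ] 0.171200890349989 101.40138093733707
cass corners ztop [array([0.5286, 0.1651, 0.0545]), array([0.5462, 0.084 , 0.0545]), array([0.5752, 0.1743, 0.0545]), array([0.5921, 0.0927, 0.0545])]
arrow 11.775801072285844
```

The chute direction is 101.5° and the carousel yaw 11.7°. Bay and key point to about -1°, so the turn is about +102.5°. Now I'll descend over the knob.

```bash
python3 -m crank '[[1,[0.16,0,-0.78],[0,0,0]],[0.7,[0.16,1,-0.78],[0,0,0]],[0.7,[0.16,2,-0.78],[0,0,0]],[0.7,[0.16,3,-0.78],[0,0,0]],[0.7,[0.16,3.5,-0.78],[0,0,0]],[0.7,[0.16,3.5,-0.78],[0,0,0]],[0.7,[0.16,3.5,-0.78],[0,0,0]]]' 30
python3 - <<'E'
from h import *
st=ctrl.observe(); print(st["t"],st["eef_pos"])
w=viewer.read_camera("wrist"); cv2.imwrite("pics/w2.png",w["pixels"])
E
```

```text
t: 3.05
eef_pos: [0.5205, -0.0335, 0.1319]
tcp_rot: [0.55, -0.549, 0.445, -0.445]
ft_force: [0.0, 0.2, 0.1]
width: 0.0596
3.05 [ 0.52053897 -0.03350802  0.13186161]
```

View pics/w2.png

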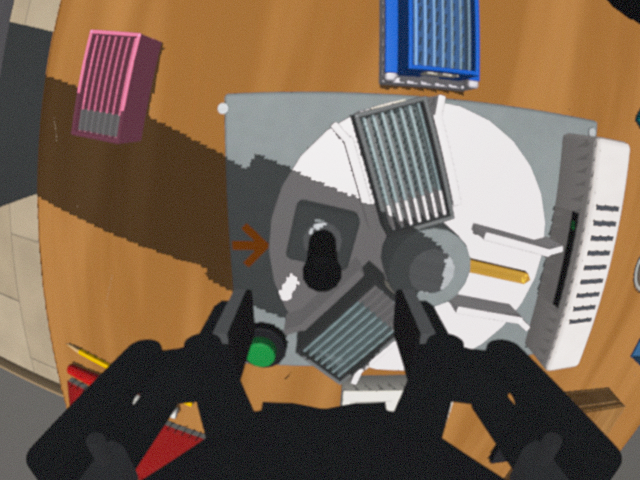

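The knob head is at (323,274), between the fingers. I'll check it by triangulating over the two wrist poses.

```bash
python3 - <<'E'
from h import *
w=viewer.read_camera("wrist")
print("knob",wonz(w,323,274,.1),"hub disc",wonz(w,430,266,.0565),wonz(w,430,266,.065),"key",wonz(w,526,277,.0215))
w1=dict(w); 
w1["extrinsics"]=np.array([[9.78465975e-01,-1.97221006e-01,-6.08950711e-02,5.35003602e-01],[2.06407171e-01,9.33989775e-01,2.91649070e-01,5.27383945e-02],[-6.43949111e-04,-2.97937871e-01,9.54585046e-01,4.15682148e-01],[0,0,0,1]])
def t2(p1,p2):
    o1,d1=wray(w1,*p1);o2,d2=wray(w,*p2)
    k=np.linalg.lstsq(np.c_[d1,-d2],o2-o1,rcond=None)[0];a=o1+d1*k[0];b=o2+d2*k[1];return ((a+b)/2).round(4),np.linalg.norm(a-b).round(4)
print(t2((287.4,215.7),(323,274)),t2((364,222),(430,266)),t2((445.4,233),(526,277)))
crop(w,225,90,475,290,3,"w2a.png")
E
```

```text
knob [ 0.52276613 -0.03481294  0.1       ] hub disc [ 0.59488491 -0.0338873   0.0565    ] [ 0.59148511 -0.03100583  0.065     ] key [ 0.6984738  -0.03932652  0.0215    ]
(array([ 0.5215, -0.031 ,  0.1099]), np.float64(0.0011)) (array([ 0.5964, -0.0366,  0.0518]), np.float64(0.0023)) (array([ 0.6956, -0.0376,  0.0254]), np.float64(0.0011))
```

View pics/w2a.png

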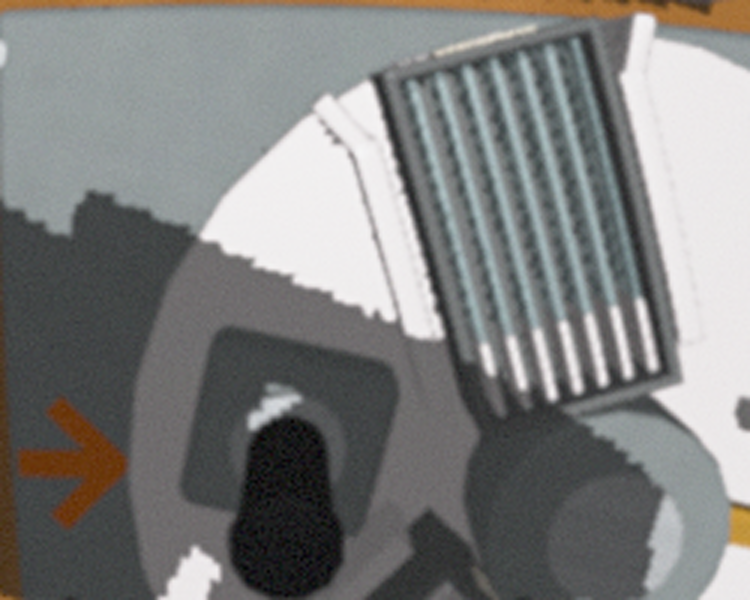

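```bash
python3 -m crank '[[0.7,[0,0.8,0],[0,0,0]],[0.7,[0,1.62,0],[0,0,0]],[0.7,[0,1.62,0],[0,0,0]],[0.3,[0,1.62,0],[0,0,0]],[0,[0,1.62,0],[0,0,0]],[0,[0,1.62,0],[0,0,0]],[0,[0,1.62,0],[0,0,0]],[0,[0,1.62,0],[0,0,0]],[0,[0,1.62,0],[0,0,0]]]' 30
python3 - <<'E'
from h import *
st=ctrl.observe(); print(st)
w=viewer.read_camera("wrist"); cv2.imwrite("pics/w3.png",w["pixels"])
E
```

```text
t: 4.05
eef_pos: [0.5201, -0.0333, 0.0692]
tcp_rot: [-0.549, 0.55, -0.445, 0.444]
ft_force: [-6.4, 0.3, 8.0]
width: 0.019
{'t': 4.05, 'joints': array([-2.58277738e-01,  1.49366114e-01,  2.06469566e+00, -1.30940043e-03,
        9.28684205e-01, -4.68107487e-01]), 'dq': array([ 0.00267982, -0.00021844,  0.0008382 ,  0.00091169, -0.0020478 ,
       -0.0014202 ]), 'joint_efforts': array([ 2.40656706e-01, -2.69101381e+01, -2.42467082e+01,  3.25383665e-01,
       -1.45313814e+00,  1.22931327e-03]), 'eef_pos': array([ 0.52010433, -0.0333091 ,  0.0691928 ]), 'tcp_rot': array([-0.54928123,  0.55029149, -0.44489375,  0.44445355]), 'ft_force': array([-6.39001722,  0.28737409,  7.95465826]), 'moment': array([-0.04719574,  1.03896833, -0.06921959]), 'width': 0.01903577944932177}
```

View pics/w3.png

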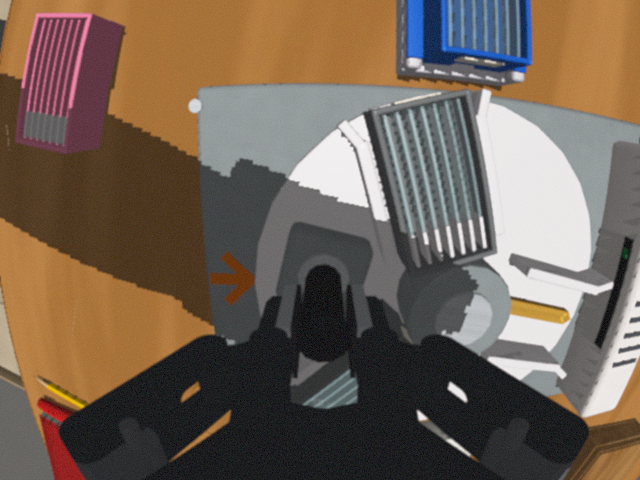

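Gripped at 19 mm opening. Now I'll work out the arc shifts.

```bash
cat >> h.py <<'E'
def arc(a0,a1,n,r=.074,Rm=None):
    from scipy.spatial.transform import Rotation as R
    if Rm is None: Rm=R.from_quat(ctrl.observe()["tcp_rot"],scalar_first=True).as_matrix()
    P=lambda a:r*np.array([np.cos(np.radians(a)),np.sin(np.radians(a)),0])
    for a in np.linspace(a0,a1,n+1)[1:]:
        d=Rm.T@(P(a)-P(a0))/.04; print(round(a,1),d.round(2))
E
python3 - <<'E'
from h import *
arc(179,230,13)
E
```

```text
182.9 [ 0.12  0.   -0.02]
186.8 [ 0.25  0.   -0.04]
190.8 [ 0.38  0.   -0.05]
194.7 [ 0.5   0.   -0.05]
198.6 [ 0.63  0.   -0.04]
202.5 [ 0.75  0.   -0.02]
206.5 [0.88 0.   0.01]
210.4 [1.   0.   0.05]
214.3 [1.12 0.   0.09]
218.2 [1.23 0.   0.14]
222.2 [1.35 0.   0.2 ]
226.1 [1.45 0.   0.27]
230.0 [1.56 0.   0.34]
```

```bash
python3 -m crank '[[0,[0.12,0,-0.02],[0,0,0]],[0,[0.25,0,-0.04],[0,0,0]],[0,[0.38,0,-0.05],[0,0,0]],[0,[0.5,0,-0.05],[0,0,0]],[0,[0.63,0,-0.04],[0,0,0]],[0,[0.75,0,-0.02],[0,0,0]],[0,[0.88,0,0.01],[0,0,0]],[0,[1.0,0,0.05],[0,0,0]],[0,[1.12,0,0.09],[0,0,0]],[0,[1.23,0,0.14],[0,0,0]],[0,[1.35,0,0.2],[0,0,0]],[0,[1.45,0,0.27],[0,0,0]],[0,[1.56,0,0.34],[0,0,0]],[0,[1.56,0,0.34],[0,0,0]],[0,[1.56,0,0.34],[0,0,0]]]' 30
python3 - <<'E'
from h import *
w=viewer.read_camera("wrist"); cv2.imwrite("pics/w4.png",w["pixels"])
arc(230,282,13)
E
```

```text
t: 5.6
eef_pos: [0.5476, -0.0937, 0.0693]
tcp_rot: [-0.549, 0.551, -0.443, 0.446]
ft_force: [-2.9, -6.8, 2.3]
width: 0.0192
234.0 [0.1  0.   0.08]
238.0 [0.19 0.   0.17]
242.0 [0.28 0.   0.27]
246.0 [0.36 0.   0.37]
250.0 [0.43 0.   0.48]
254.0 [0.5  0.   0.59]
258.0 [0.55 0.   0.7 ]
262.0 [0.6  0.   0.82]
266.0 [0.64 0.   0.95]
270.0 [0.67 0.   1.07]
274.0 [0.69 0.01 1.2 ]
278.0 [0.71 0.01 1.33]
282.0 [0.71 0.01 1.46]
```

View pics/w4.png

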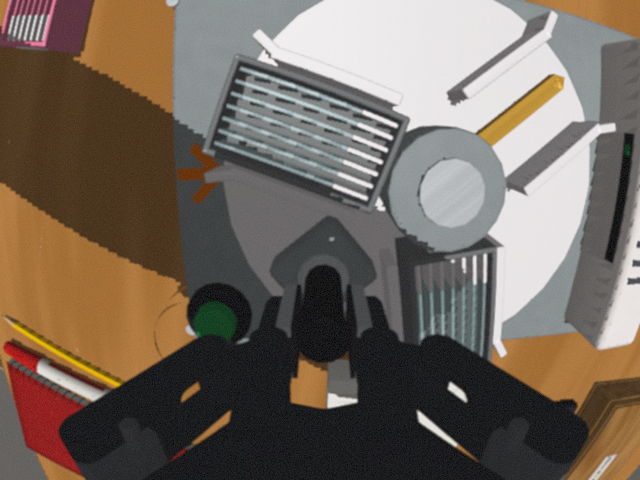

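The rotor is turning as expected: the key now points up and right, with its tip at (558,82), and forces are low. I'll continue.

```bash
python3 -m crank '[[0,[0.1,0,0.08],[0,0,0]],[0,[0.19,0,0.17],[0,0,0]],[0,[0.28,0,0.27],[0,0,0]],[0,[0.36,0,0.37],[0,0,0]],[0,[0.43,0,0.48],[0,0,0]],[0,[0.5,0,0.59],[0,0,0]],[0,[0.55,0,0.7],[0,0,0]],[0,[0.6,0,0.82],[0,0,0]],[0,[0.64,0,0.95],[0,0,0]],[0,[0.67,0,1.07],[0,0,0]],[0,[0.69,0,1.2],[0,0,0]],[0,[0.71,0,1.33],[0,0,0]],[0,[0.71,0,1.44],[0,0,0]],[0,[0.71,0,1.44],[0,0,0]],[0,[0.71,0,1.44],[0,0,0]],[0,[0.71,0,1.44],[0,0,0]]]' 30
python3 - <<'E'
from h import *
w=viewer.read_camera("wrist"); cv2.imwrite("pics/w5.png",w["pixels"])
t=viewer.read_camera("top"); crop(t,240,155,400,275,5,"top5.png")
E
```

```text
t: 7.25
eef_pos: [0.6115, -0.1081, 0.0693]
tcp_rot: [0.55, -0.549, 0.442, -0.447]
ft_force: [1.2, -2.5, 5.0]
width: 0.0187
```

View pics/w5.png

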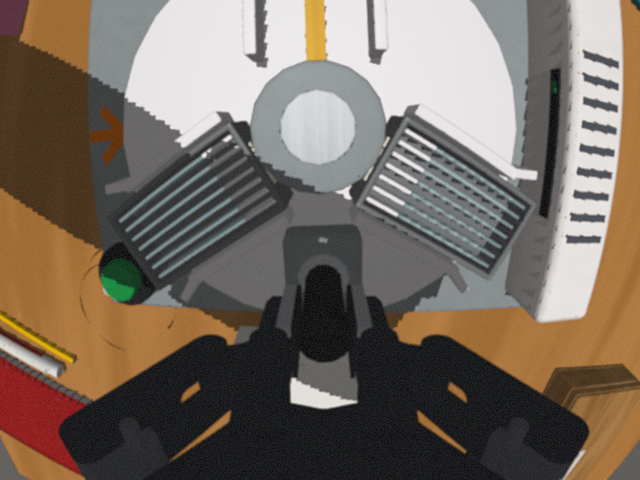

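View pics/top5.png

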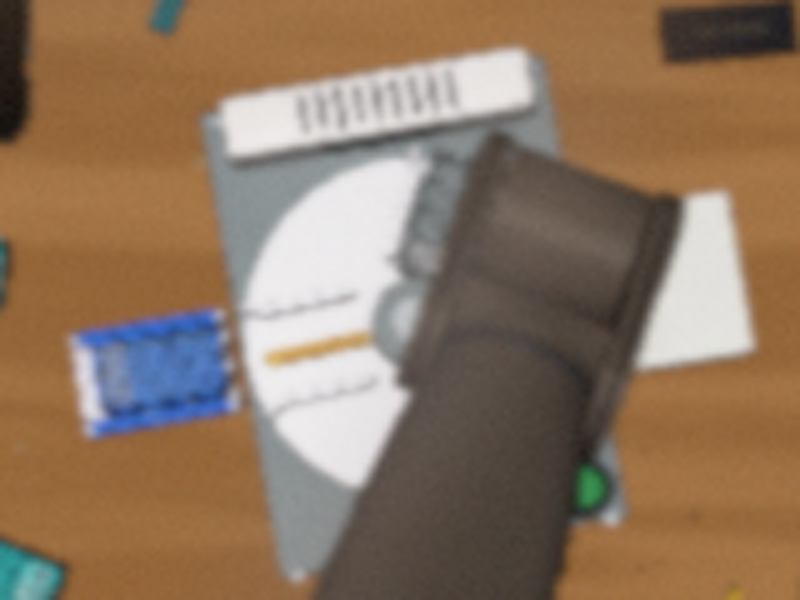

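The key looks aligned with the chute: it runs vertically in the wrist view at x≈316, and the hub is at 318. I'll release, lift and check the alignment with both in view.

```bash
python3 -m crank '[[0.5,[0,0,0],[0,0,0]],[0.5,[0,0,0],[0,0,0]],[0.5,[0,0,0],[0,0,0]],[0.5,[0,-0.8,0],[0,0,0]],[0.5,[0,-1.8,0],[0,0,0]],[0.5,[-1,-2.8,0],[0,0,0]],[0.5,[-2,-3.5,-0.3],[0,0,0]],[0.5,[-2,-3.5,-0.3],[0,0,0]],[0.5,[-2,-3.5,-0.3],[0,0,0]],[0.5,[-2,-3.5,-0.3],[0,0,0]]]' 30
python3 - <<'E'
from h import *
w=viewer.read_camera("wrist"); cv2.imwrite("pics/w6.png",w["pixels"]); crop(w,200,20,440,260,2.5,"w6a.png")
E
```

```text
t: 8.35
eef_pos: [0.5797, -0.0315, 0.2047]
tcp_rot: [-0.549, 0.55, -0.446, 0.444]
ft_force: [-0.9, 0.6, 1.1]
width: 0.0426
```

View pics/w6.png

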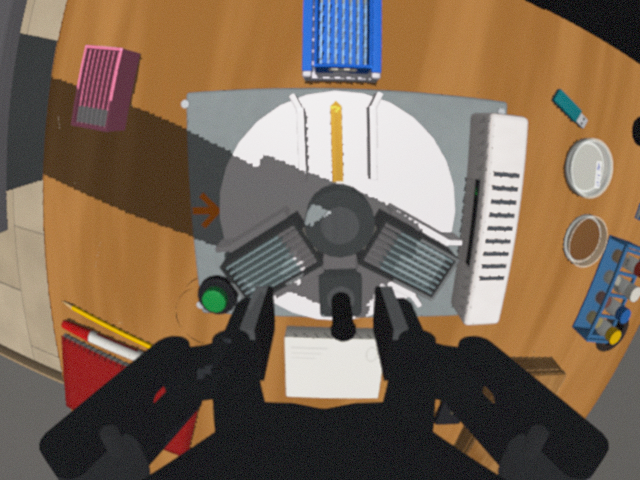

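View pics/w6a.png

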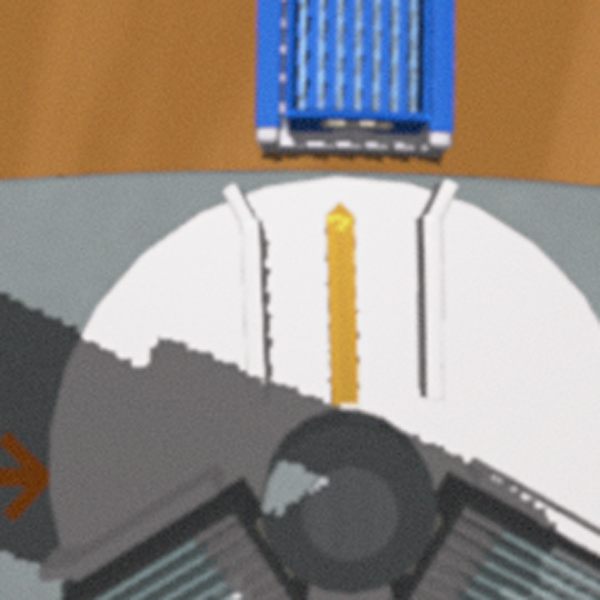

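```bash
python3 - <<'E'
from h import *
w=viewer.read_camera("wrist")
C=lambda x,y:(200+x/2.5-.3,20+y/2.5-.3)
L=wonz(w,*C(268,128),.0315);R_=wonz(w,*C(440,138),.0315)
L2=wonz(w,*C(268,15),.0315);R2=wonz(w,*C(444,15),.0315)
kt=wonz(w,*C(340,212),.023);kb=wonz(w,*C(344,400),.025);hub=wonz(w,*C(349,514),.0565)
ang=lambda d:np.degrees(np.arctan2(d[1],d[0]))
print("mid inner",(L+R_)/2,"rail sep",R_-L,ang(R_-L)+90,"rail dirs",ang(L2-L),ang(R2-R_))
print("key",kt,kb,ang(kt-kb),"hub",hub,"hub->key",ang(kt-hub),np.hypot(*(kt-hub)[:2]))
m=(L+R_)/2; print("hub->chute inner",ang(m-hub),np.hypot(*(m-hub)[:2]))
print("key base -> chute inner",ang(m-kb))
lw=(wonz(w,*C(249,230),.044),wonz(w,*C(249,300),.044)); 
E
```

```text
mid inner [0.57039835 0.0870107  0.0315    ] rail sep [0.05700294 0.00933567 0.        ] 99.30106120906738 rail dirs 102.07097991538463 99.99930988637027
key [0.57164536 0.05940604 0.023     ] [ 0.58698113 -0.00486439  0.025     ] 103.42057947099931 hub [ 0.59467688 -0.03669395  0.0565    ] hub->key 103.4774254046483 0.0988213530843634
hub->chute inner 101.10385680315225 0.12606462221623327
key base -> chute inner 100.23131532757726
```

```bash
cat > meas.py <<'E'
from h import *
ang=lambda d:np.degrees(np.arctan2(d[1],d[0]))
def run():
    for n in ("top","side"):
        t=viewer.read_camera(n); h=cv2.cvtColor(t["pixels"],cv2.COLOR_BGR2HSV)
        x0,y0,x1,y1=(240,155,400,275) if n=="top" else (250,180,390,285)
        roi=np.zeros(h.shape[:2],np.uint8);roi[y0:y1,x0:x1]=1
        # key: brass on white; wood is excluded by distance from hub
        hub=(0.5925,-.035)
        vv,uu=np.nonzero(roi); P=np.array([onz(t,u,v,.025)[:2] for u,v in zip(uu,vv)])
        hh=h[vv,uu].astype(int); rad=np.hypot(*(P-hub).T)
        k=(hh[:,0]>10)&(hh[:,0]<28)&(hh[:,1]>90)&(rad<.106)&(rad>.03)
        Q=P[k]; c=Q.mean(0); d=np.linalg.svd(Q-c)[2][0]; d=d*np.sign(d@(c-hub))
        print(n,"key n",k.sum(),"c",c.round(4),"dir",ang(d).round(2),"hub->c",ang(c-hub).round(2))
        P3=np.array([onz(t,u,v,.0315)[:2] for u,v in zip(uu,vv)])
        b=(hh[:,0]>105)&(hh[:,0]<130)&(hh[:,1]>110)
        rect=cv2.minAreaRect((P3[b]*1e4).astype(np.float32)); bc=np.array(rect[0])/1e4
        print("  blue",rect[0],rect[1],rect[2],"hub->",ang(bc-hub).round(2))
        crop(t,x0,y0,x1,y1,5,n+"m.png")
run()
E
python3 meas.py
```

```text
top key n 27 c [0.5782 0.0143] dir 105.43 hub->c 106.14
  blue (5575.3193359375, 1311.668701171875) (644.2606201171875, 851.6473999023438) 11.419493675231934 hub-> 101.88
side key n 28 c [0.5747 0.029 ] dir 103.46 hub->c 105.53
  blue (7196.7431640625, 678.3191528320312) (989.5239868164062, 4425.431640625) 68.1229019165039 hub-> 38.96
```

View pics/sidem.png

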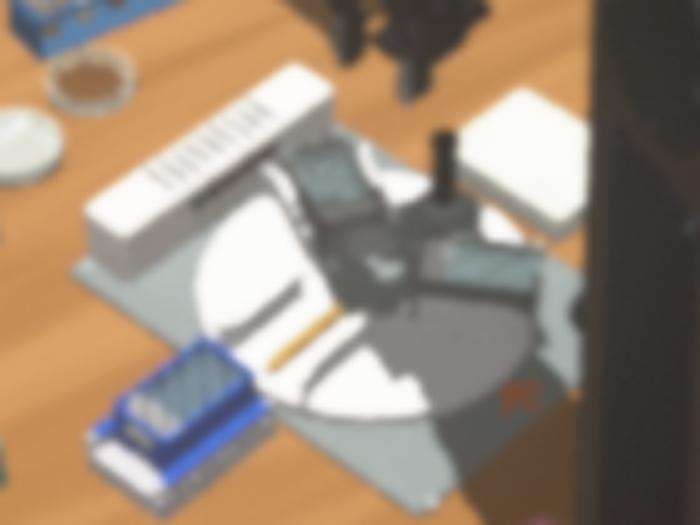

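All views agree that the bay is at about 103.5° and the chute at 101.6°, so it is about 2° too far. I'll re-grip and take the knob back by about 2.5 mm.

```bash
python3 -m crank '[[0.6,[1,3,0.24],[0,0,0]],[0.6,[2,2.4,0.24],[0,0,0]],[0.6,[2,2.4,0.24],[0,0,0]],[0.6,[2,3.3,0.24],[0,0,0]],[0.6,[2,3.5,0.24],[0,0,0]],[0,[2,3.5,0.24],[0,0,0]],[0,[2,3.5,0.24],[0,0,0]],[0,[2,3.5,0.24],[0,0,0]],[0,[2,3.5,0.24],[0,0,0]],[0,[2,3.5,0.24],[0,0,0]],[0,[2,3.5,0.24],[0,0,0]]]' 40
```

```text
t: 9.65
eef_pos: [0.6072, -0.1075, 0.0678]
tcp_rot: [0.55, -0.549, 0.444, -0.446]
ft_force: [0.9, 0.1, 0.4]
width: 0.0187
```

```bash
python3 - <<'E'
from h import *
s=ctrl.observe(); d=s["eef_pos"][:2]-np.array([.5935,-.0355]); print(np.hypot(*d),np.degrees(np.arctan2(d[1],d[0]))+360)
d=np.array([.6115,-.1081])-np.array([.5935,-.0355]);print(np.degrees(np.arctan2(d[1],d[0]))+360)
w=viewer.read_camera("wrist"); cv2.imwrite("pics/w7.png",w["pixels"])
E
python3 meas.py
```

```text
0.07331472250861697 280.7893083905492
283.92477322040946
top key n 35 c [0.5787 0.0289] dir 100.88 hub->c 102.17
  blue (5575.3193359375, 1311.668701171875) (644.2606201171875, 851.6473999023438) 11.419493675231934 hub-> 101.88
side key n 29 c [0.5782 0.0293] dir 101.48 hub->c 102.58
  blue (7211.64013671875, 646.8642578125) (982.7429809570312, 4479.6064453125) 67.4788589477539 hub-> 37.77
```

View pics/w7.png

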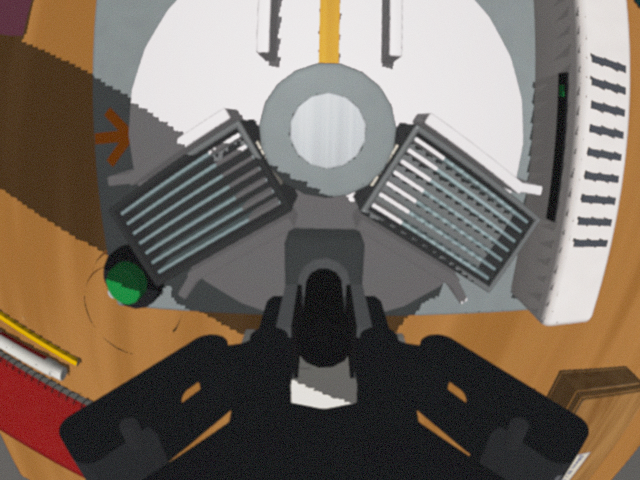

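The bay is now within about 0.7° of the chute. I'll release, lift and go round behind the cassette's outer end with the fingers shut.

```bash
python3 -m crank '[[0.5,[0,0,0],[0,0,0]],[0.5,[0,0,0],[0,0,0]],[0.5,[0,0,0],[0,0,0]],[0.5,[0,-0.8,0],[0,0,0]],[0.5,[0,-1.8,0],[0,0,0]],[0.2,[-1.2,-2.2,0],[0,0,0]],[0,[-2.4,-2.2,0],[0,0,0]],[0,[-3.6,-2.2,0],[0,0,0]],[0,[-4.8,-2.2,0.02],[0,0,0]],[0,[-6,-2.2,0.04],[0,0,0]],[0,[-7.2,-2.2,0.04],[0,0,0]],[0,[-8.1,-2.2,0.04],[0,0,0]],[0,[-8.1,-2.2,0.04],[0,0,0]],[0,[-8.1,-2.2,0.04],[0,0,0]],[0,[-8.1,-2.2,0.04],[0,0,0]]]' 40
python3 - <<'E'
from h import *
w=viewer.read_camera("wrist"); cv2.imwrite("pics/w8.png",w["pixels"]); s=viewer.read_camera("side");crop(s,210,160,370,280,5,"side8.png")
E
python3 meas.py
```

```text
t: 11.3
eef_pos: [0.5406, 0.2087, 0.1543]
tcp_rot: [-0.549, 0.55, -0.445, 0.445]
ft_force: [-0.3, 0.9, 0.6]
width: 0.0001
top key n 35 c [0.5787 0.0289] dir 100.88 hub->c 102.17
  blue (5566.20947265625, 1316.2313232421875) (671.1820068359375, 861.493896484375) 12.484889030456543 hub-> 102.15
side key n 29 c [0.5782 0.0293] dir 101.48 hub->c 102.58
  blue (5396.28662109375, 1275.5474853515625) (280.1080017089844, 894.5315551757812) 11.550447463989258 hub-> 108.02
```

View pics/w8.png

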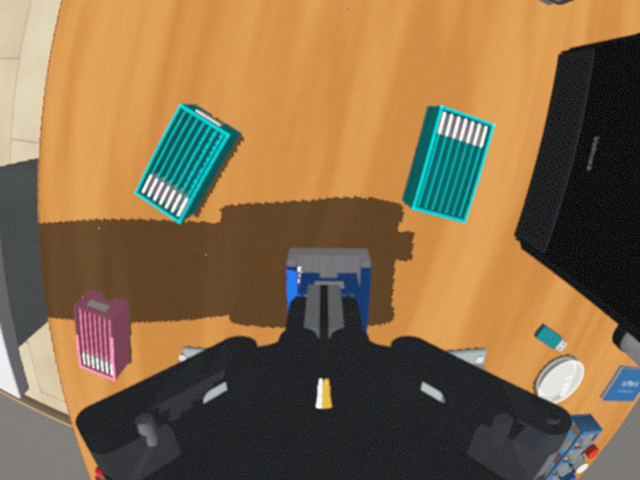

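View pics/side8.png

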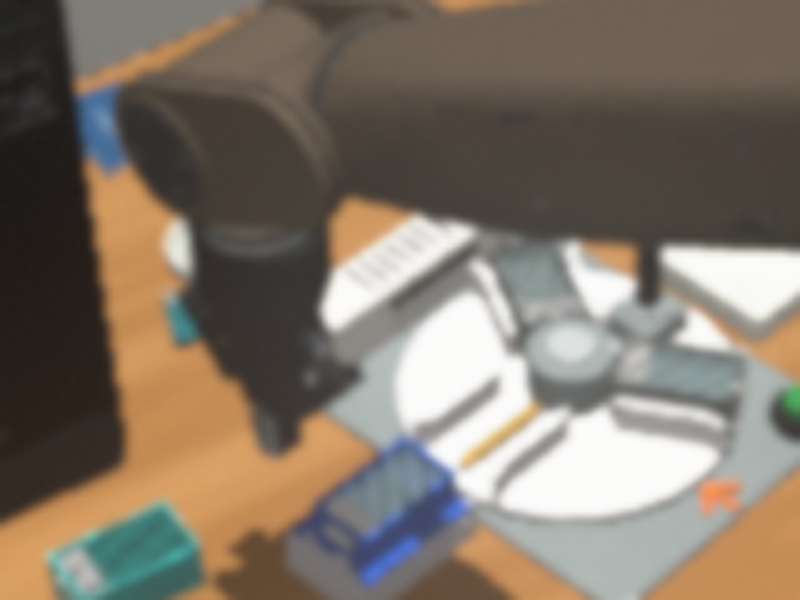

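```bash
python3 - <<'E'
from h import *
w=viewer.read_camera("wrist")
crop(w,260,220,400,330,5,"w8a.png")
hub=np.array([.5935,-.0355])
for p,z in [((287,250),.0315),((370,250),.0315),((329,250),.0185)]:
    q=wonz(w,*p,z); d=q[:2]-hub; print(q.round(4),np.hypot(*d),np.degrees(np.arctan2(d[1],d[0])))
E
```

```text
[0.519  0.1828 0.0315] 0.23062665063981647 108.85096943808055
[0.5814 0.1959 0.0315] 0.23172943563328427 93.00300337953921
[0.5517 0.1849 0.0185] 0.22434602329462217 100.75099905843207
```

View pics/w8a.png

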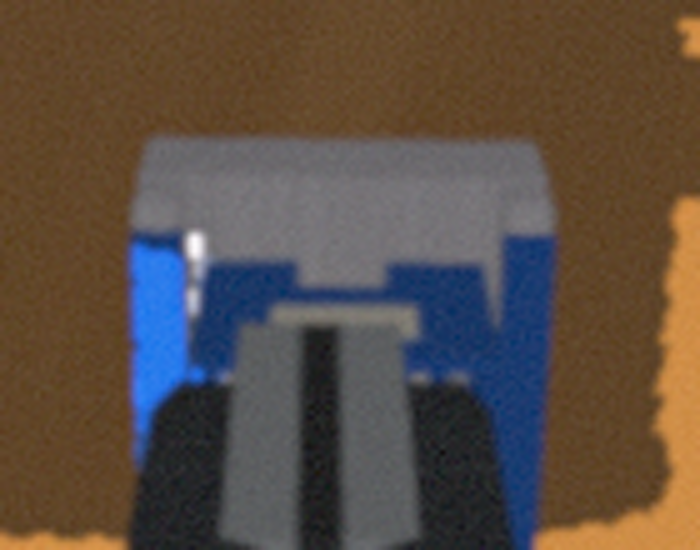

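The cassette lies in the chute, with its outer end visible just beyond the finger tips. I'll descend behind it, then push in stages.

```bash
python3 -m crank '[[0,[0,1,0.1],[0,0,0]],[0,[0,2,0.1],[0,0,0]],[0,[0,2.9,0.1],[0,0,0]],[0,[0,2.9,0.1],[0,0,0]],[0,[0,2.9,0.1],[0,0,0]],[0,[0.25,2.9,0.1],[0,0,0]],[0,[0.5,2.9,0.1],[0,0,0]],[0,[0.75,2.9,0.1],[0,0,0]],[0,[1,2.9,0.1],[0,0,0]],[0,[1.2,2.9,0.1],[0,0,0]],[0,[1.4,2.9,0.1],[0,0,0]],[0,[1.4,2.9,0.1],[0,0,0]],[0,[1.4,2.9,0.1],[0,0,0]]]' 40
python3 - <<'E'
from h import *
w=viewer.read_camera("wrist"); cv2.imwrite("pics/w9.png",w["pixels"]); s=viewer.read_camera("side");crop(s,240,180,380,285,5,"side9.png")
E
```

```text
t: 12.85
eef_pos: [0.5559, 0.1553, 0.0382]
tcp_rot: [-0.549, 0.55, -0.445, 0.445]
ft_force: [-0.9, -0.3, -0.2]
width: -0.0003
```

View pics/w9.png

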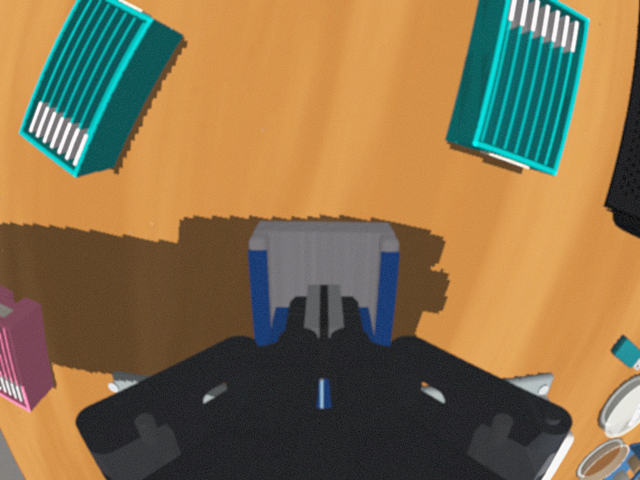

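View pics/side9.png

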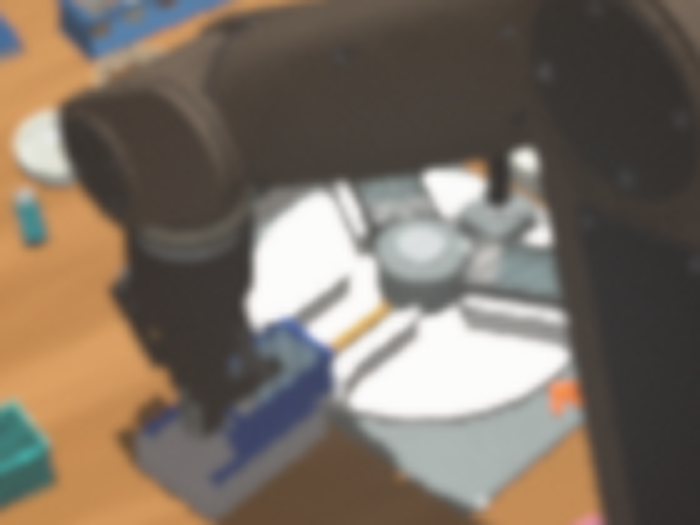

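The cassette is sliding into the bay and its inner end is at the key nose. I'll keep pushing slowly.

```bash
python3 -m crank '[[0,[0.12,0,0],[0,0,0]],[0,[0.24,0,0],[0,0,0]],[0,[0.36,0,0],[0,0,0]],[0,[0.48,0,0],[0,0,0]],[0,[0.6,0,0],[0,0,0]],[0,[0.72,0,0],[0,0,0]],[0,[0.84,0,0],[0,0,0]],[0,[0.96,0,0],[0,0,0]],[0,[1.08,0,0],[0,0,0]],[0,[1.2,0,0],[0,0,0]],[0,[1.32,0,0],[0,0,0]],[0,[1.44,0,0],[0,0,0]],[0,[1.44,0,0],[0,0,0]]]' 40
python3 - <<'E'
from h import *
w=viewer.read_camera("wrist"); cv2.imwrite("pics/w10.png",w["pixels"]); s=viewer.read_camera("side");crop(s,240,180,380,285,5,"side10.png")
E
```

```text
t: 14.25
eef_pos: [0.5683, 0.0987, 0.0386]
tcp_rot: [-0.549, 0.55, -0.445, 0.445]
ft_force: [-0.4, 0.4, 0.5]
width: -0.0001
```

View pics/w10.png

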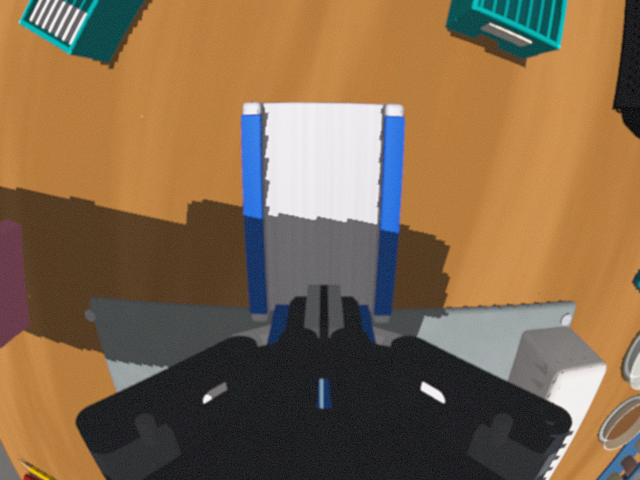

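View pics/side10.png

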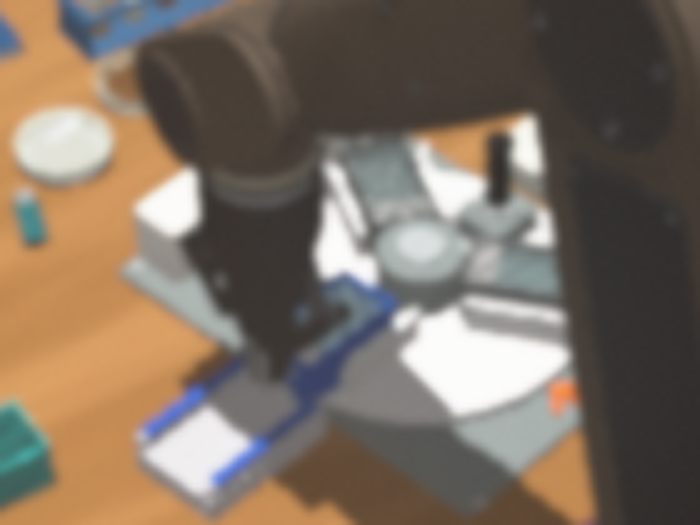

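```bash
python3 -m crank '[[0,[0.08,0,0],[0,0,0]],[0,[0.16,0,0],[0,0,0]],[0,[0.22,0,0],[0,0,0]],[0,[0.28,0,0],[0,0,0]],[0,[0.32,0,0],[0,0,0]],[0,[0.35,0,0],[0,0,0]],[0,[0.35,0,0],[0,0,0]]]' 40
```

```text
t: 15.05
eef_pos: [0.571, 0.0855, 0.0385]
tcp_rot: [-0.55, 0.55, -0.445, 0.445]
ft_force: [-0.6, 0.3, 0.1]
width: 0.0
```

```bash
python3 -m crank '[[0,[0.04,0,0],[0,0,0]],[0,[0.08,0,0],[0,0,0]],[0,[0.08,0,0],[0,0,0]]]' 40; python3 -m crank '[[0,[0.03,0,0],[0,0,0]],[0,[0.06,0,0],[0,0,0]],[0,[0.06,0,0],[0,0,0]]]' 40
python3 - <<'E'
from h import *
s=viewer.read_camera("side");crop(s,240,180,380,285,5,"side11.png")
E
```

```text
t: 15.35
eef_pos: [0.5717, 0.0824, 0.0385]
tcp_rot: [-0.55, 0.55, -0.445, 0.445]
ft_force: [0.3, -0.9, 0.6]
width: 0.0002
t: 15.65
eef_pos: [0.5718, 0.082, 0.0386]
tcp_rot: [0.55, -0.549, 0.446, -0.444]
ft_force: [-0.5, 7.3, 1.4]
width: -0.0
```

View pics/side11.png

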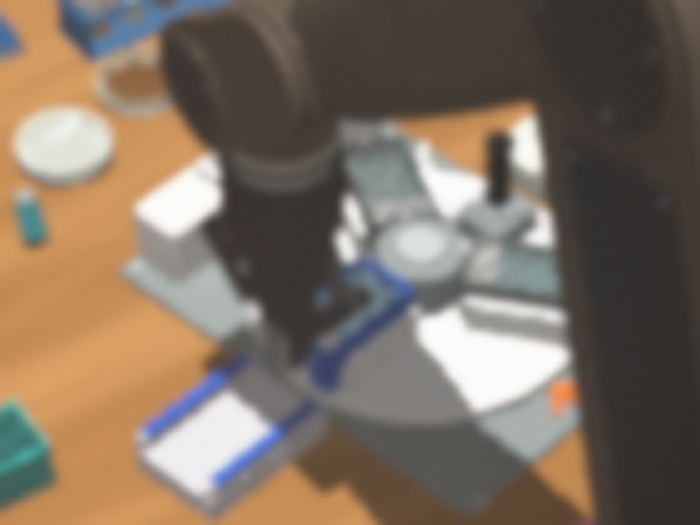

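It stopped firmly on the hub at 7 N, with the finger 119 mm from the axis, which matches fully home. I'll back off, lift and look.

```bash
python3 -m crank '[[0,[-0.3,0,0],[0,0,0]],[0,[-0.6,0,0],[0,0,0]],[0,[-0.6,-1,0],[0,0,0]],[0,[-0.6,-2.2,0],[0,0,0]],[0.3,[0.3,-3.2,0],[0,0,0]],[0.5,[1.4,-4.1,0],[0,0,0]],[0.5,[2.4,-4.1,0],[0,0,0]],[0.5,[2.8,-4.1,0],[0,0,0]],[0.5,[2.8,-4.1,0],[0,0,0]],[0.5,[2.8,-4.1,0],[0,0,0]],[0.5,[2.8,-4.1,0],[0,0,0]]]' 40
python3 - <<'E'
from h import *
w=viewer.read_camera("wrist"); cv2.imwrite("pics/w12.png",w["pixels"])
E
```

```text
t: 16.8
eef_pos: [0.5945, -0.0276, 0.2011]
tcp_rot: [-0.55, 0.55, -0.445, 0.444]
ft_force: [-0.3, 0.2, -0.1]
width: 0.0425
```

View pics/w12.png

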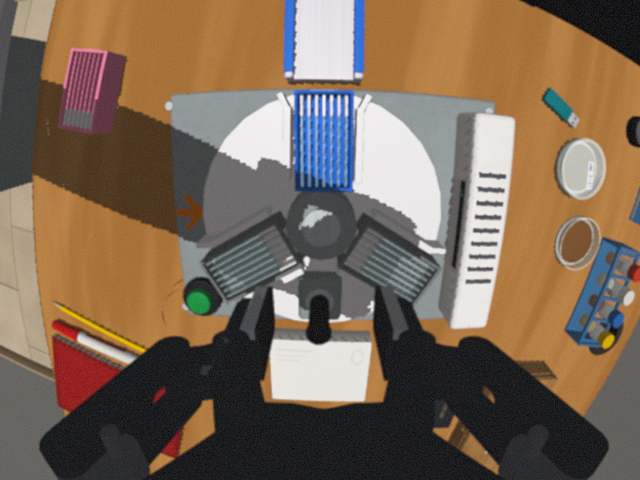

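The blue cassette sits in the bay at (324,141) against the hub. The knob is at (319,332). I'll re-grip it.

```bash
python3 -m crank '[[0.6,[1,0.5,-0.08],[0,0,0]],[0.6,[2.04,1,-0.08],[0,0,0]],[0.6,[2.04,1.8,-0.08],[0,0,0]],[0.6,[2.04,2.6,-0.08],[0,0,0]],[0.6,[2.04,3.35,-0.08],[0,0,0]],[0.6,[2.04,3.35,-0.08],[0,0,0]],[0,[2.04,3.35,-0.08],[0,0,0]],[0,[2.04,3.35,-0.08],[0,0,0]],[0,[2.04,3.35,-0.08],[0,0,0]],[0,[2.04,3.35,-0.08],[0,0,0]],[0,[2.04,3.35,-0.08],[0,0,0]]]' 40
python3 - <<'E'
from h import *
s=ctrl.observe(); d=s["eef_pos"][:2]-np.array([.5935,-.0355]); print(np.hypot(*d),np.degrees(np.arctan2(d[1],d[0]))+360)
arc(281,326,13);arc(326,371,13)
E
```

```text
t: 17.95
eef_pos: [0.6107, -0.1097, 0.0708]
tcp_rot: [0.55, -0.549, 0.444, -0.446]
ft_force: [-0.8, 2.9, 5.5]
width: 0.0188
0.07619122027535233 283.06019122519365
284.5 [-0.    0.    0.11]
287.9 [-0.01  0.    0.22]
291.4 [-0.02  0.    0.33]
294.8 [-0.05  0.    0.44]
298.3 [-0.07  0.    0.55]
301.8 [-0.11  0.    0.66]
305.2 [-0.15  0.    0.76]
308.7 [-0.2   0.    0.86]
312.2 [-0.25  0.    0.96]
315.6 [-0.31  0.    1.06]
319.1 [-0.37  0.    1.15]
322.5 [-0.44  0.    1.23]
326.0 [-0.52  0.    1.32]
329.5 [-0.08  0.    0.08]
332.9 [-0.16  0.    0.15]
336.4 [-0.25  0.    0.22]
339.8 [-0.35  0.    0.28]
343.3 [-0.44  0.    0.34]
346.8 [-0.54  0.    0.39]
350.2 [-0.64  0.    0.43]
353.7 [-0.75  0.    0.47]
357.2 [-0.86  0.    0.5 ]
360.6 [-0.97  0.    0.53]
364.1 [-1.08  0.    0.55]
367.5 [-1.19  0.    0.56]
371.0 [-1.3   0.    0.56]
```

```bash
python3 -m crank '[[0,[0,0,0.11],[0,0,0]],[0,[-0.01,0,0.22],[0,0,0]],[0,[-0.02,0,0.33],[0,0,0]],[0,[-0.05,0,0.44],[0,0,0]],[0,[-0.07,0,0.55],[0,0,0]],[0,[-0.11,0,0.66],[0,0,0]],[0,[-0.15,0,0.76],[0,0,0]],[0,[-0.2,0,0.86],[0,0,0]],[0,[-0.25,0,0.96],[0,0,0]],[0,[-0.31,0,1.06],[0,0,0]],[0,[-0.37,0,1.15],[0,0,0]],[0,[-0.44,0,1.23],[0,0,0]],[0,[-0.52,0,1.32],[0,0,0]],[0,[-0.52,0,1.32],[0,0,0]]]' 40
python3 - <<'E'
from h import *
s=ctrl.observe(); d=s["eef_pos"][:2]-np.array([.5935,-.0355]); print(np.hypot(*d),np.degrees(np.arctan2(d[1],d[0]))+360)
w=viewer.read_camera("wrist"); cv2.imwrite("pics/w13.png",w["pixels"])
E
```

```text
t: 19.35
eef_pos: [0.6567, -0.0774, 0.0707]
tcp_rot: [0.55, -0.55, 0.445, -0.444]
ft_force: [-5.3, 4.3, 8.2]
width: 0.0183
0.07581386602590637 326.4920917289304
```

View pics/w13.png

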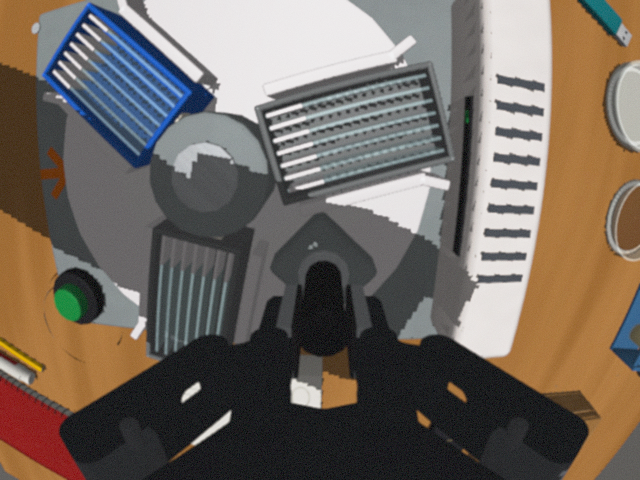

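```bash
python3 -m crank '[[0,[-0.08,0,0.08],[0,0,0]],[0,[-0.16,0,0.15],[0,0,0]],[0,[-0.25,0,0.22],[0,0,0]],[0,[-0.35,0,0.28],[0,0,0]],[0,[-0.44,0,0.34],[0,0,0]],[0,[-0.54,0,0.39],[0,0,0]],[0,[-0.64,0,0.43],[0,0,0]],[0,[-0.75,0,0.47],[0,0,0]],[0,[-0.86,0,0.5],[0,0,0]],[0,[-0.97,0,0.53],[0,0,0]],[0,[-1.08,0,0.55],[0,0,0]],[0,[-1.19,0,0.56],[0,0,0]],[0,[-1.3,0,0.56],[0,0,0]],[0,[-1.3,0,0.56],[0,0,0]],[0,[-1.3,0,0.56],[0,0,0]]]' 40
python3 - <<'E'
from h import *
s=ctrl.observe(); d=s["eef_pos"][:2]-np.array([.5935,-.0355]); print(np.hypot(*d),np.degrees(np.arctan2(d[1],d[0]))+360)
w=viewer.read_camera("wrist"); cv2.imwrite("pics/w14.png",w["pixels"])
t=viewer.read_camera("top"); crop(t,240,155,400,275,5,"top14.png")
E
```

```text
t: 20.9
eef_pos: [0.667, -0.0234, 0.0707]
tcp_rot: [-0.549, 0.551, -0.445, 0.444]
ft_force: [-6.5, -0.4, 8.8]
width: 0.0183
0.07448134922124466 369.32992986501284
```

View pics/w14.png

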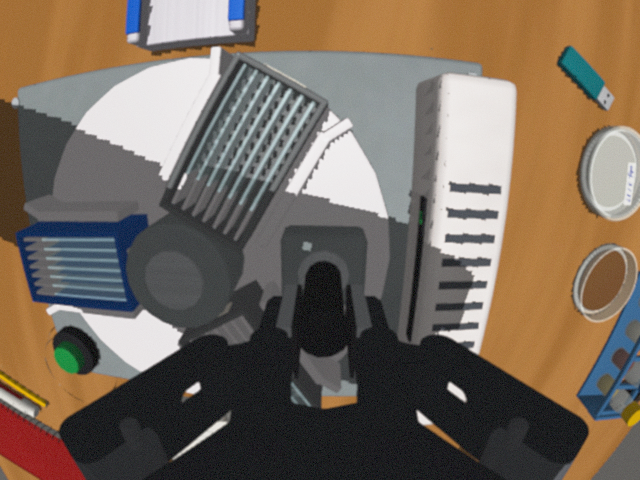

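View pics/top14.png

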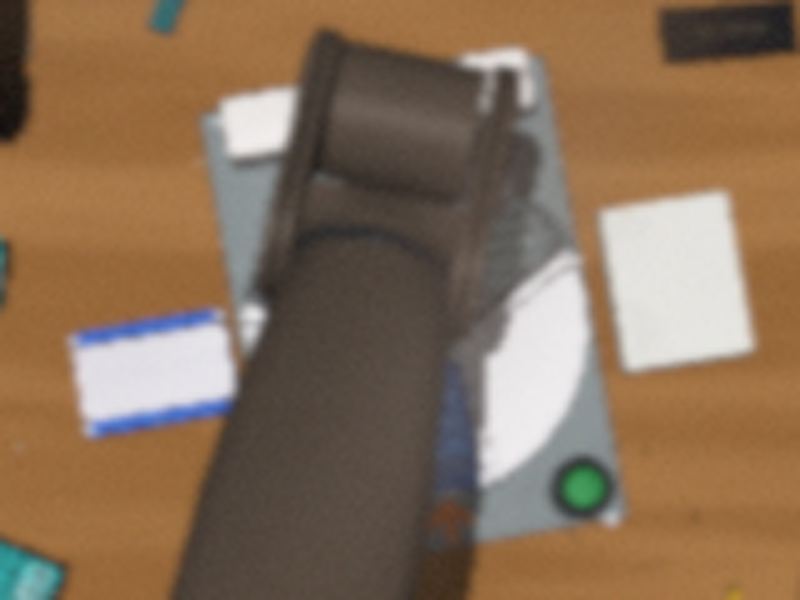

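```bash
cat > cas.py <<'E'
from h import *
ang=lambda d:np.degrees(np.arctan2(d[1],d[0]))
hub=np.array([.5935,-.0355])
w=viewer.read_camera("wrist"); h=cv2.cvtColor(w["pixels"],cv2.COLOR_BGR2HSV)
m=cv2.inRange(h,(105,110,40),(130,255,255)); n,l,st,ce=cv2.connectedComponentsWithStats(m)
P=[]
vv,uu=np.nonzero(m); P=np.array([wonz(w,u,v,.0545)[:2] for u,v in zip(uu,vv)])
P=P[np.hypot(*(P-hub).T)<.13]
r=cv2.minAreaRect((P*1e3).astype(np.float32)); c=np.array(r[0])/1e3
print("centre",c,"size",r[1],"ang",r[2],"hub->c",ang(c-hub)%360,np.hypot(*(c-hub)))
print("seat",hub-.07*np.array([np.cos(np.radians(11.7)),np.sin(np.radians(11.7))]))
E
python3 cas.py
```

```text
centre [0.54168256 0.00918273] size (194.8343505859375, 92.76880645751953) ang 76.6674575805664 hub->c 139.2284531593583 0.06842217471465108
seat [ 0.5249544  -0.04969511]
```

I'll nudge the last bit, then release, lift and measure.

```bash
python3 -m crank '[[0,[-0.03,0,0],[0,0,0]],[0,[-0.06,0,0],[0,0,0]],[0,[-0.06,0,0],[0,0,0]],[0.5,[-0.06,0,0],[0,0,0]],[0.5,[-0.06,0,0],[0,0,0]],[0.5,[-0.06,0,0],[0,0,0]],[0.5,[-0.06,-0.8,0],[0,0,0]],[0.5,[-0.06,-1.8,0],[0,0,0]],[0.5,[0.4,-2.8,-1],[0,0,0]],[0.5,[1,-3.6,-2],[0,0,0]],[0.5,[1,-3.6,-2.8],[0,0,0]],[0.5,[1,-3.6,-2.8],[0,0,0]],[0.5,[1,-3.6,-2.8],[0,0,0]],[0.5,[1,-3.6,-2.8],[0,0,0]]]' 40
sed -i 's/<.13\]/<.118]/' cas.py; python3 cas.py
python3 - <<'E'
from h import *
w=viewer.read_camera("wrist"); cv2.imwrite("pics/w15.png",w["pixels"])
E
```

```text
t: 22.45
eef_pos: [0.567, -0.0851, 0.2121]
tcp_rot: [0.55, -0.55, 0.445, -0.445]
ft_force: [0.9, -0.5, 0.4]
width: 0.0428
centre [ 0.52673004 -0.05006704] size (80.59778594970703, 46.51201248168945) ang 13.859933853149414 hub->c 192.3072395892456 0.06834051586140989
seat [ 0.5249544  -0.04969511]
```

View pics/w15.png

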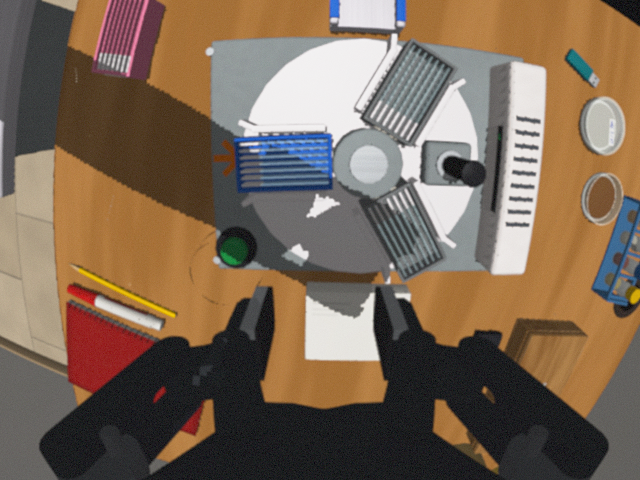

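The cassette lines up with the arrow: its measured centre is within 2 mm of the seat, and its size matches at 80.6 x 46.5 mm. Next is the button, at (236,246).

```bash
python3 - <<'E'
from h import *
from scipy.spatial.transform import Rotation as R
w=viewer.read_camera("wrist"); h=cv2.cvtColor(w["pixels"],cv2.COLOR_BGR2HSV)
m=cv2.inRange(h,(45,80,30),(80,255,255)); m[:, 300:]=0;m[:200]=0;m[300:]=0
M=cv2.moments(m,True); c=(M["m10"]/M["m00"],M["m01"]/M["m00"]); print(c,M["m00"],wonz(w,*c,.025),wonz(w,*c,.030))
t=viewer.read_camera("top"); hh=cv2.cvtColor(t["pixels"],cv2.COLOR_BGR2HSV);m=cv2.inRange(hh,(45,100,40),(75,255,255));m[:,:345]=0;m[:,370:]=0;m[:240]=0;m[265:]=0
M=cv2.moments(m,True); p=(M["m10"]/M["m00"],M["m01"]/M["m00"])
o1,d1=wray(w,*c);o2,d2=ray(t,*p);d2=d2/np.linalg.norm(d2)
k=np.linalg.lstsq(np.c_[d1,-d2],o2-o1,rcond=None)[0];print((o1+d1*k[0]+o2+d2*k[1])/2,onz(t,*p,.027))
s=ctrl.observe();Rm=R.from_quat(s["tcp_rot"],scalar_first=True).as_matrix()
for B in ([.4905,-.147,.10],[.4905,-.147,.045]): print(Rm.T@(np.array(B)-s["eef_pos"])/.04)
E
```

```text
(233.77335375191424, 250.5895865237366) 653.0 [ 0.49270963 -0.14627397  0.025     ] [ 0.49361594 -0.14422374  0.03      ]
[ 0.48694904 -0.16131238 -0.01040716] [ 0.48585415 -0.15824351  0.027     ]
[ 1.11984814  2.79612449 -2.19386721]
[ 1.12065821  4.17112372 -2.19265064]
```

```bash
python3 -m crank '[[0,[0.5,0.5,-1],[0,0,0]],[0,[1.12,1,-2.19],[0,0,0]],[0,[1.12,1.5,-2.19],[0,0,0]],[0,[1.12,2.5,-2.19],[0,0,0]],[0,[1.12,3.5,-2.19],[0,0,0]],[0,[1.12,4.2,-2.19],[0,0,0]],[0,[1.12,4.3,-2.19],[0,0,0]],[0,[1.12,4.3,-2.19],[0,0,0]],[0,[1.12,4.3,-2.19],[0,0,0]]]' 40
python3 - <<'E'
from h import *
w=viewer.read_camera("wrist"); cv2.imwrite("pics/w16.png",w["pixels"])
E
```

```text
t: 23.55
eef_pos: [0.4917, -0.148, 0.0422]
tcp_rot: [0.55, -0.55, 0.444, -0.446]
ft_force: [0.6, -0.7, 0.1]
width: 0.0001
```

View pics/w16.png

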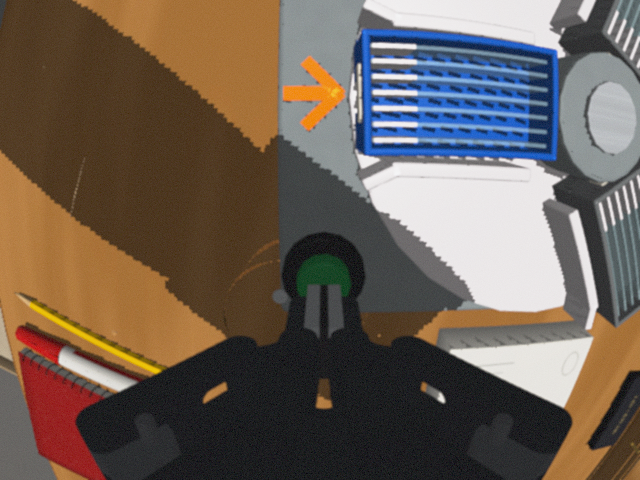

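The shut fingertips are over the green button at (323,275), and the arrow tip at (345,93) points at the middle of the cassette's end. I'll press in small steps.

```bash
python3 -m crank '[[0,[-0.06,0.2,0],[0,0,0]],[0,[-0.06,0.35,0],[0,0,0]],[0,[-0.06,0.45,0],[0,0,0]],[0,[-0.06,0.45,0],[0,0,0]],[0,[-0.06,0.45,0],[0,0,0]]]' 40
```

```text
t: 24.1
eef_pos: [0.4905, -0.1452, 0.0233]
tcp_rot: [0.55, -0.549, 0.444, -0.445]
ft_force: [-0.1, 0.5, 4.8]
width: -0.0
```

```bash
python3 -m crank '[[0,[0,0.05,0],[0,0,0]],[0,[0,0.1,0],[0,0,0]],[0,[0,0.1,0],[0,0,0]],[0,[0,0.1,0],[0,0,0]]]' 40
python3 - <<'E'
from h import *
w=viewer.read_camera("wrist"); cv2.imwrite("pics/w17.png",w["pixels"])
crop(w,220,200,420,350,4,"w17a.png")
E
```

```text
t: 24.5
eef_pos: [0.4907, -0.1453, 0.0226]
tcp_rot: [-0.55, 0.55, -0.445, 0.444]
ft_force: [-8.4, 5.8, 26.9]
width: -0.0002
```

View pics/w17a.png

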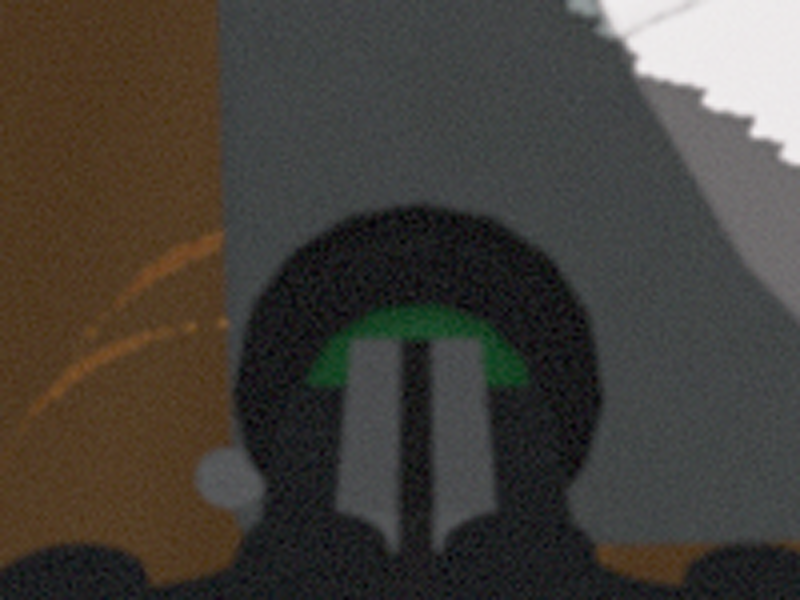

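At 27 N the button has bottomed out. I'll let go, lift and check.

```bash
python3 -m crank '[[0,[0,-0.3,0],[0,0,0]],[0,[0,-1,0],[0,0,0]],[0,[0,-2,0],[0,0,0]],[0,[0,-3,0],[0,0,0]],[0,[0,-4,0],[0,0,0]],[0,[0,-4.8,1],[0,0,0]],[0,[0,-4.8,1.8],[0,0,0]],[0,[0,-4.8,1.8],[0,0,0]],[0,[0,-4.8,1.8],[0,0,0]],[0,[0,-4.8,1.8],[0,0,0]]]' 40
python3 cas.py
python3 - <<'E'
from h import *
w=viewer.read_camera("wrist"); cv2.imwrite("pics/w18.png",w["pixels"]); s=viewer.read_camera("side"); crop(s,220,170,400,305,4,"side18.png")
t=viewer.read_camera("top"); cv2.imwrite("pics/top18.png",t["pixels"])
E
```

```text
t: 25.55
eef_pos: [0.5587, -0.1298, 0.2089]
tcp_rot: [-0.549, 0.55, -0.446, 0.444]
ft_force: [-0.6, 0.4, 1.3]
width: 0.0001
centre [ 0.52687439 -0.05053121] size (80.78482818603516, 46.36186599731445) ang 13.637554168701172 hub->c 192.713488264063 0.06830014117473572
seat [ 0.5249544  -0.04969511]
```

View pics/w18.png

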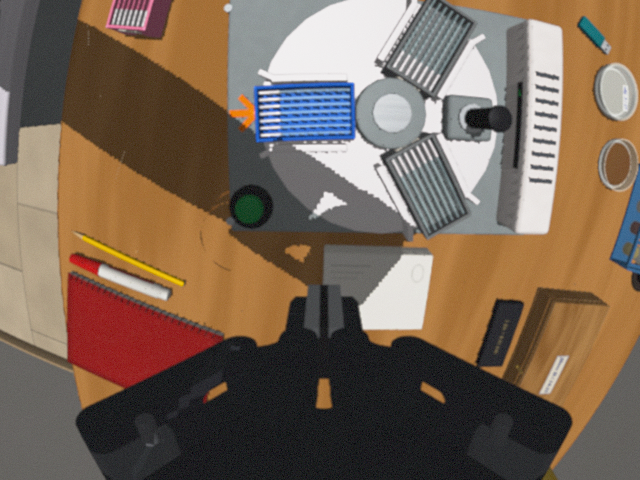

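View pics/side18.png

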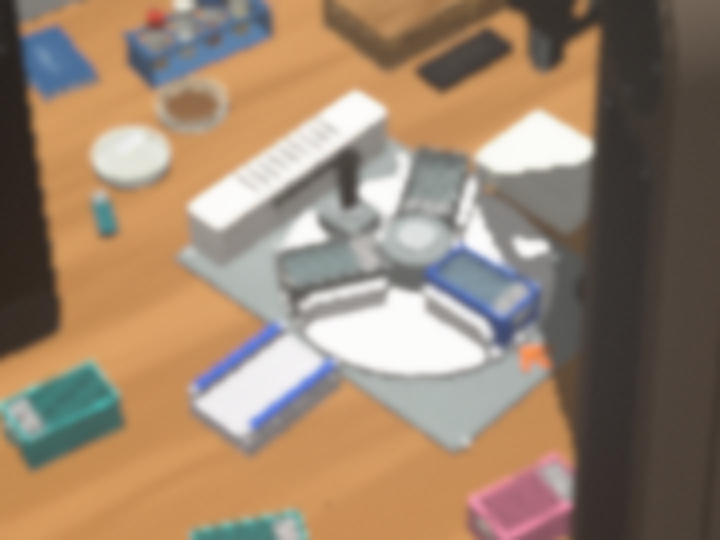

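View pics/top18.png

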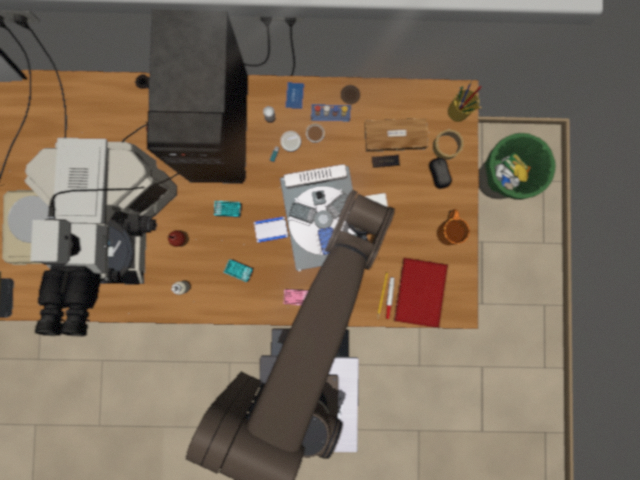

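The cassette sits flat against the hub at (305,112) and points at the arrow. The button is up and nothing else has moved. I'll hand it in.

```bash
python3 - <<'E'
from workcell import ctrl
print(ctrl.close_job())
E
```

```text
the job is handed in; nothing more can be done
None
```

The blue cassette is loaded, lined up with the orange arrow, and the green button was pressed and released. I handed the job in at about 26 s; no verdict is reported.

**What I did**
- Turned the carousel counter-clockwise (the shorter way) by its knob until the empty bay faced the chute. The first stop was about 2° too far, so I re-gripped and took it back to within about 1°.
- Pushed the cassette along the chute with shut fingers until it stopped on the hub at about 7 N.
- Turned the carousel a further 90° counter-clockwise to the arrow.
- Pressed the button to its stop at 27 N and let go.

**Last checks**
- **Cassette:** its centre measures about 2 mm from the arrow's seat point. It looks flat and touches the hub, and its outline measures 81 x 46 mm.
- **Angle:** the cassette's own direction reads 1–2° off the arrow line, well inside the 12 mm limit.
- **Button:** it looks up again after the release.
- **Bystanders:** the mug, bottle and blower appear where they were in the top view. The arm hid part of the carton there, but it looked in place in the wrist view.
- **Robot:** it is clear of everything.

**What disagreed:** the wrist and overhead cameras put the hub about 3 mm apart. The measured tool position also varied by up to 4 mm while gripping the knob. For the turns I used an average of the hub positions and set the final angles from the pictures. The final button position from the overhead camera was clearly off, probably because the arm was in its view, so I used the wrist reading and the first overhead and side measurements.

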